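# Lock the mosaic tray's corner clamp and check the corner

## Task

Tighten the yellow-marked castle nut of the mosaic tray's corner clamp clockwise until it seats, then turn it just a little further, no more than needed, until the yellow-marked slot lines up with the locking pin, and slide the red-knobbed pin fully home through the slot. Then take the aluminium square by its blue grip, press it gently, flat on the table, against both outer faces of the tray's near right corner so that it sits flush without gaps, and leave it lying there. Do not push the other things on the table about.

Things in the scene. Friction and masses are not known exactly. Their poses are not given: they have to be found in the camera images.
- castle_nut (a joint): turn of the castle nut, rad; grows clockwise, looking down on it along the stud. Starts between 0 and 0.6; friction 0.12 N m; seats at 1.1, from where it drags the washer along and takes 0.24 N m; stays where it is left. At 1.5 the yellow-marked slot faces the pin, which passes within 0.09 of this. Other slots facing the pin earlier do not count. Past 1.8 it is overtightened.
- marked_slot (a point): on the steel castle nut, a hexagon 36 mm across flats, 20 mm high, plus a 10 mm crown with six 7.5 mm slots, one over each flat. This point is in the yellow-painted slot, 25 mm above the nut's underside, 16 mm from its axis; the flat below it is painted yellow too. About z of point stud, from its x axis, it stands at the angle pi/2 + 1.5 - (joint value).
- stud (a point): fixed: the stud's axis at the nut's underside (top of the brass washer, 43 mm wide, 4 mm thick). z: up along the stud, leaning 28 degrees from vertical to the right, along the tray's front rail; y: level, from stud to the pin's knob, towards the robot; x: up the green sloping plate, 4 mm below, square to z. The 23 mm stud ends 36 mm along z; a red line on its end points to the pin.
- clamp_head: fixed: the clamp's sloping head; axes as point stud, origin 4 mm below it, on top of the sloping plate (84 mm along x, 155 mm along y, from y = -47 to 108 mm). A grey guide block for the pin, 30 mm along x, stands at y = 50 to 68 mm, up to z = 38 mm; nothing stands higher but the nut, the stud and the pin's knob.
- lock_pin (a joint): slide of the captive locking pin (steel, 4.6 mm thick, in the grey guide block), m: 0 to 0.004 at the start (drawn back), grows as the pin moves to the stud (along -y of point stud), full stop at 0.046. Friction about 2 N. It goes home only when a slot faces it, else it stops on the nut's crown near 0.03.
- pin_knob (a point): on the pin's red upright knob, a post 12 mm thick with a 15 mm ball on top, parallel to the stud (z) on the pin's outer end, 125 mm from the stud's axis when drawn back. The point is on the post's axis, 21 mm above the pin; the post runs from 25 mm below it to 13 mm above (20 with the ball). Pinch or push it along -y. Axes as point stud.
- square_grip (a point): centre of the blue upright grip of the loose aluminium square (150 g): the grip is 14 mm thick, 24 mm long and 30 mm high (it stands on the 14 mm high square, so this point is 29 mm above the table), its long side along the diagonal of the square: the direction x+y of these axes. Pinch it across the 14 mm. Axes as point square_corner.
- square_corner (a point): inner corner of the square, at its underside. The two legs (18 mm wide, 14 mm high) reach 85 mm from here along +x and along +y, with their inner edges on the x and y axes through this point; the grip's centre is at (-9, -9, 29) mm from it. z up.
- frame_corner (a point): fixed: near right outer corner of the wooden tray, at table height. The front rail runs from it 280 mm along +y (its outer face looks to -x), the side rail 170 mm along +x (its outer face looks to -y). Rails 36 mm high, 18 mm thick, standing on the table. The green clamp stands before the front rail from 90 mm along y on. With the square home, square_corner lies here with the same axes.
- front_rail: the front rail of the tray, wood; origin at frame_corner, same axes.
- side_rail: the side rail of the tray, wood; origin at frame_corner, same axes.
- square: the polished aluminium square itself, which slides easily on the rails (friction 0.2) but less so on the table; some 5 N on each face seats it. Same point and axes as point square_corner.
- tile_stack: bystander: three glazed tiles 38 mm square in a pile 24 mm high; origin centre of underside.
- bead_cup: bystander: red plastic cup, 56 mm wide, 35 mm high, standing on the mosaic in the tray; origin centre of underside.
- glue_bottle: bystander: white glue bottle, 52 mm wide, 130 mm high; origin centre of underside.
- gem_jar: bystander: blue jar with yellow lid, 64 mm wide, 75 mm high; origin centre of underside.
- nippers: bystander: tile nippers with red handles lying along x, 160 mm long, 17 mm high; origin under the middle.
- spatula: bystander: yellow-handled spatula lying along x; origin under its middle.
- tessera_bowl: bystander: white bowl, 110 mm wide, 40 mm high; origin centre of underside.
Not all that is in view belongs to the job. Leave any black or pink look-alike of the square alone.

How it is judged:
On the way, in this order (a step that is already met when the one before it is completed fails the run):
1. the nut is turned clockwise until it seats, with the pin still drawn back (value of joint castle_nut above 1.1 rad and value of joint lock_pin below 0.02 m).
2. the nut is turned a little further and left still with the yellow-marked slot facing the pin (value of joint castle_nut between 1.41 and 1.59 rad and velocity of joint castle_nut between -0.1 and 0.1 rad/s), for 0.2 s.
3. the pin is slid fully home through the slot (value of joint castle_nut between 1.41 and 1.59 rad and value of joint lock_pin above 0.042 m), for 0.1 s.
4. the square, held in the fingers, is pressed against both outer faces of the tray's corner, flat on the table (contact force between square and front_rail above 0.2 N and contact force between square and side_rail above 0.2 N and x of square_corner in the frame of frame_corner between -0.003 and 0.003 m and y of square_corner in the frame of frame_corner between -0.003 and 0.003 m and angle between the x axis of square_corner and the x axis of frame_corner, either way round below 0.05 rad and angle between square_corner's own z axis and vertical below 0.04 rad and height (world z) of square_corner below 0.004 m and contact force between the fingers and square above 1 N), for 0.1 s.
At the end, for the whole second after the job is handed in: The nut stands within 0.09 rad of lined up, the pin within 4 mm of fully home, the square lies flat on the table at rest with its inner corner within 3 mm of the tray's corner along each face and within 0.05 rad of its direction (all of step 3 and x of square_corner in the frame of frame_corner between -0.003 and 0.003 m and y of square_corner in the frame of frame_corner between -0.003 and 0.003 m and angle between the x axis of square_corner and the x axis of frame_corner, either way round below 0.05 rad and angle between square_corner's own z axis and vertical below 0.04 rad and height (world z) of square_corner below 0.004 m and linear speed of square below 0.01 m/s and velocity of joint castle_nut below 0.05 rad/s); the robot touches nothing.
It fails at once if the nut is overtightened, 0.3 rad past the lined-up place (value of joint castle_nut above 1.8 rad).
It fails at once if the square is jammed hard against the tray (over 40 N) (contact force between square and front_rail above 40 N or contact force between square and side_rail above 40 N).
It fails at once if another thing on the table is pushed more than 30 mm away (distance of any of tile_stack, bead_cup, glue_bottle, gem_jar, nippers, spatula, tessera_bowl from where it was at the start of the episode above 0.03 m).
It also fails if it takes over 58 s, if anything falls off the work surface, if the arm or the gripper's body presses on something with over 40 N, if the wrist force passes 120 N, or if a joint passes its speed limit or range.

## Robot

A 6-joint arm with a two-finger parallel gripper is mounted at the origin on the work surface. World frame = base frame: x ahead of the robot, y to its left, z up, the work surface at z = 0. Lengths are in m, angles in rad, forces in N, time in s.
With the tool pointing down it reaches from about 0.425 to 0.925 m from the base axis. Payload 12.5 kg.
Tool frame: the origin (TCP) lies where the fingers leave the gripper's body, on its centre line; the fingertips stand 73 mm ahead of it and the grasp point (between the pads) lies 54 mm ahead of it (arm.tip_extent is the distance from the TCP to the fingertips, in m); z points along the fingers, y is the direction in which the jaws open and shut (so a half turn about z gives the same grasp; the last joint's range is limited). The gripper opens to 85 mm and grips with 20 to 120 N. Pads are 22 mm wide; open, the fingers measure 114 mm over their backs; the gripper's body (76 mm by 85 mm) begins 54 mm behind the grasp point. The pads swing forward as they close: fully open they stand 13 mm farther back than shut.
Start: joints at [1.127, 0.491, 1.559, -0, 1.092, -0.106], TCP at [0.207, 0.59, 0.304] pointing down, gripper open.
Joint ranges: [-3.1, 3.1], [-0.84, 2.19], [0.05, 2.79], [-1.13, 4.28], [0.06, 2.93], [-2.69, 2.69]. Speed limits (rad/s): [2.22, 2.22, 2.79, 3.14, 3.14, 3.14].

## Interface

Orientations are given as a rotation vector (axis times angle).
In Python, from rig import arm, read_camera, recognise gives the robot as it stands.
- The arm moves only by the shell command python3 -m pendant 'ROWS' [FORCE]. ROWS is a JSON object of lists of equal length, an entry for each row: "travel": the shift along the tool's x, y, z in mm, a list of three; "turn": the turn, a rotation vector about the tool's x, y, z in rad, a list of three; "jaw": the gripper's target within -1 to 1 (shut at 1, half-way at 0, fully open at -1). A call has 1 to 20 rows; each row shifts and turns the pose as measured when the row begins, along the tool's axes as they then stand; what a row does not reach is not made up. A row lasts 1/12 s, in which the tool goes at most 41.7 mm and 7.16 degrees, less where a joint would pass 70% of its speed; a pose out of reach is approached as far as the arm can. A call with a gripper value outside its range is refused whole. The fingers move at their own pace and stop on an object; FORCE is the grip in N (left out, the last holds). Time passes only in rows, so rows that do not move let the fingers close. It gives the time, the measured TCP pose, the force and the opening at its end, in the units of the state.
- arm.state(): the state, without advancing time (a new reading comes with each control period).
- read_camera(name): name is "side" or "top" or "wrist"; returns a dict with "image" (400x640x3 uint8, red, green, blue), "depth" (400x640 float32, m along the optical axis (not along the pixel's ray), 0 where there is no reading), "camera_matrix" (3x3 intrinsics, pixels), "origin" and "orientation" of the camera in the world. Camera axes: x right, y down, z forward; pixel columns grow to the right and rows downward; lengths in m; the calibration is good to about 2 mm. A picture is of the moment at which its call begins.
- arm.close_job(): hands the job in, once; it reports no verdict.
Trained networks look in a picture, given as the dict that the camera call returned (one of the last four; its "shot" number tells which), for a name from the list of things; names that differ only in an ending like _2 or _b are one class to them, and where a whole thing is asked for, a point or a joint stands for the part that bears it (a point fixed in the world has none). Each returns a list of dicts, best first, with "confidence" (0 to 1); they miss things now and then, are a little off and sometimes report something else, mostly with a low value. They report only what shows in the picture. A call takes as long as a camera call. They do not tell look-alikes from the thing itself.
- recognise(query, picture): "xyz" ([x, y, z] in m, in world coordinates, good to about 4 mm: the middle of the surface that is visible of it).
The state is a dict: "t": time; "joint_positions": joint angles; "qvel": joint speeds; "effort": joint torques, N m; "position": TCP position; "eef_rot": TCP orientation; "contact_force": force on the tool from outside, world axes, zero at the start; "moment": the same for the moment, N m; "opening": finger opening in m.
Only numpy, scipy, OpenCV 4.12 (cv2) and the standard library are available. Lean on these libraries where they do the work, as an engineer would, in place of code of your own. Each camera call takes 0.05 s, during which the arm holds its last target.

## Working session

There is one attempt and no reset: what is moved stays moved. The work goes in short steps, Python scripts to look and compute and a shell command to move; the robot and the scene stay as the last step left them, time stands still between calls to the robot, and variables do not carry over. Pictures are saved under pics/ and viewed, and the job is handed in when it is done.

```bash
ls; mkdir -p pics
cat > h.py <<'E'
import numpy as np, cv2
from scipy.spatial.transform import Rotation as R
from rig import arm, read_camera, recognise
def save(p,n): cv2.imwrite('pics/'+n+'.png',p['image'][:,:,::-1])
def camR(p):
    o=np.array(p['orientation'],float)
    return R.from_rotvec(o).as_matrix() if o.shape==(3,) else (o if o.shape==(3,3) else R.from_quat(o).as_matrix())
def cloud(p):
    K=p['camera_matrix'];d=p['depth'];v,u=np.mgrid[:d.shape[0],:d.shape[1]]
    c=np.stack([(u-K[0,2])/K[0,0]*d,(v-K[1,2])/K[1,1]*d,d],-1)
    w=c@camR(p).T+np.array(p['origin']); w[d<=0]=np.nan
    return w
def proj(p,X):
    c=(np.atleast_2d(X)-np.array(p['origin']))@camR(p); K=p['camera_matrix']
    return np.c_[K[0,0]*c[:,0]/c[:,2]+K[0,2],K[1,1]*c[:,1]/c[:,2]+K[1,2]]
E
python3 - <<'E'
from h import *
s=arm.state();print(s)
for n in ['side','top','wrist']:
    p=read_camera(n);save(p,n+'0');print(n,p['origin'],p['orientation'],p['camera_matrix'].tolist() if hasattr(p['camera_matrix'],'tolist') else p['camera_matrix'])
    for q in ['castle_nut','marked_slot','pin_knob','square_grip','square','front_rail','side_rail','clamp_head','gem_jar','glue_bottle']:
        for r in recognise(q,p)[:3]: print(q,np.round(r['xyz'],3),round(r['confidence'],2),proj(p,r['xyz']).round())
E
```

```text
pics
{'t': 0.0, 'joint_positions': array([ 1.12742828e+00,  4.91588087e-01,  1.55947213e+00, -3.07146434e-05,
        1.09168849e+00, -1.05627936e-01]), 'qvel': array([ 0.0022776 , -0.00014471, -0.00172825, -0.00182745, -0.00106003,
       -0.00071964]), 'effort': array([ 7.43314922e-04, -6.18483067e+01, -2.61571294e+01, -6.97214591e-05,
        4.27728693e-03, -5.43133717e-05]), 'position': array([0.20703254, 0.58955536, 0.30330216]), 'eef_rot': array([-5.27932737e-01, -3.09662466e+00,  1.75937794e-03]), 'contact_force': array([ 0.87158862,  0.51436931, -0.08013704]), 'moment': array([-0.05186346,  0.01796867,  0.03227362]), 'opening': 0.08549143330698933}
side [ 0.42968467 -0.93064958  0.73146204] [-2.18233076  0.11144069 -0.06105002] [[382.25242225993713, 0.0, 319.4311773952707], [0.0, 382.25242225993713, 201.46608986085823], [0.0, 0.0, 1.0]]
castle_nut [ 0.492 -0.361  0.011] 0.6 [[320. 313.]]
castle_nut [0.584 0.056 0.067] 0.39 [[336. 191.]]
castle_nut [ 0.534 -0.52   0.002] 0.31 [[349. 379.]]
square_grip [ 0.331 -0.348  0.014] 0.81 [[250. 314.]]
square_grip [ 0.492 -0.358  0.011
[... 1111 characters left out ...]
. 215.]]
square [ 0.327 -0.34   0.012] 0.78 [[432. 270.]]
front_rail [0.64  0.056 0.032] 0.74 [[293. 162.]]
front_rail [ 0.728 -0.375  0.073] 0.45 [[444. 128.]]
side_rail [ 0.738 -0.05   0.032] 0.61 [[329. 129.]]
clamp_head [0.546 0.074 0.062] 0.88 [[286. 193.]]
clamp_head [0.641 0.056 0.033] 0.36 [[293. 161.]]
clamp_head [0.576 0.074 0.076] 0.29 [[285. 182.]]
gem_jar [ 0.73  -0.374  0.076] 0.64 [[444. 127.]]
glue_bottle [0.454 0.364 0.087] 0.63 [[180. 226.]]
wrist [0.1356704  0.61577634 0.37446862] [2.35360991 1.66790863 0.25275331] [[293.4737541033322, 0.0, 319.19227970996025], [0.0, 293.4737541033322, 200.41160775681996], [0.0, 0.0, 1.0]]
glue_bottle [0.436 0.395 0.009] 0.74 [[249. 350.]]
```

View pics/side0.png

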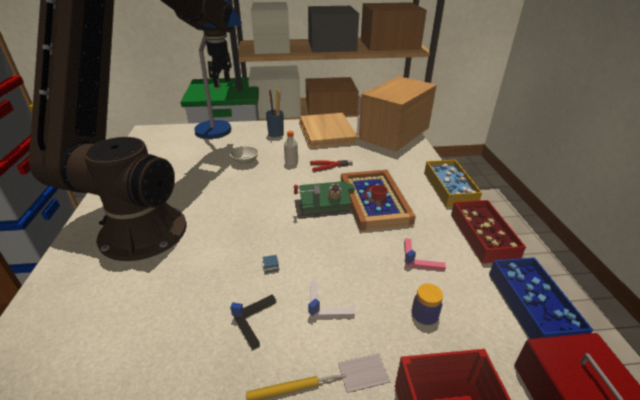

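View pics/top0.png

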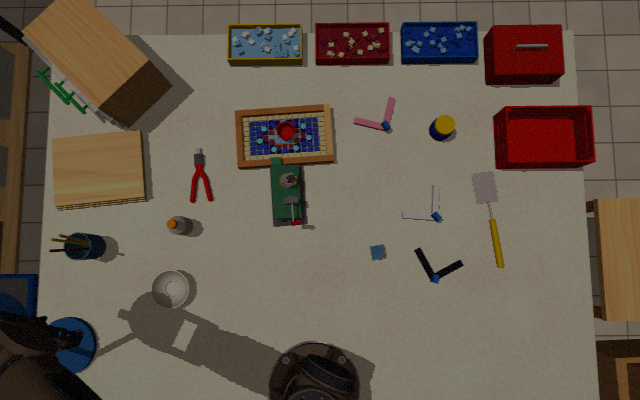

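The top view shows the clamp at about (286,190) and the red knob at about (296,222). The silver square has its grip at (436,216), and the tray's near right corner is at about (334,162). The black and pink squares are decoys.

```bash
cat >> h.py <<'E'
from scipy.linalg import logm,expm
def T(p,Rm):
    M=np.eye(4);M[:3,:3]=Rm;M[:3,3]=p;return M
def cur():
    s=arm.state();return T(s['position'],R.from_rotvec(s['eef_rot']).as_matrix())
def rows(Tt,n=None,T0=None,maxmm=38,maxdeg=6.8):
    T0=cur() if T0 is None else T0
    D=np.linalg.inv(T0)@Tt
    ang=np.linalg.norm(R.from_matrix(D[:3,:3]).as_rotvec());d=np.linalg.norm(D[:3,3])*1000
    if n is None:n=int(max(np.ceil(d/maxmm*(1.05)),np.ceil(np.degrees(ang)/maxdeg),1))
    d=np.real(expm(logm(D)/n)) if ang>1e-6 else T(D[:3,3]/n,np.eye(3))
    print('n',n,'travel',(d[:3,3]*1000).round(1).tolist(),'turn',R.from_matrix(d[:3,:3]).as_rotvec().round(4).tolist())
E
python3 - <<'E'
from h import *
p=read_camera('wrist')
C=np.linalg.inv(cur())@T(p['origin'],camR(p)); print(C.round(3)); print(cur().round(3))
for q in ['marked_slot','castle_nut','pin_knob']:
  pass
p=read_camera('top');w=cloud(p);
im=cv2.resize(p['image'][140:280,220:460],None,fx=3.3,fy=3.3,interpolation=cv2.INTER_CUBIC);cv2.imwrite('pics/top1.png',im[:,:,::-1])
for u,v in [(286,180),(296,222),(436,216),(334,162),(238,167),(330,107)]: print(u,v,w[v,u])
E
```

```text
[[-0.    -0.955 -0.297  0.076]
 [ 1.     0.    -0.001  0.001]
 [ 0.001 -0.297  0.955 -0.071]
 [ 0.     0.     0.     1.   ]]
[[-0.943  0.331  0.     0.207]
 [ 0.331  0.943  0.     0.59 ]
 [-0.     0.    -1.     0.304]
 [ 0.     0.     0.     1.   ]]
286 180 [0.57853016 0.07136409 0.08645015]
296 222 [0.45991895 0.04212395 0.11115465]
436 216 [ 0.47891624 -0.35114517  0.04249726]
334 162 [ 0.64467234 -0.06415695  0.00152907]
238 167 [0.62678082 0.21589635 0.02894639]
330 107 [ 8.13398145e-01 -5.37205245e-02 -6.37266696e-04]
```

View pics/top1.png

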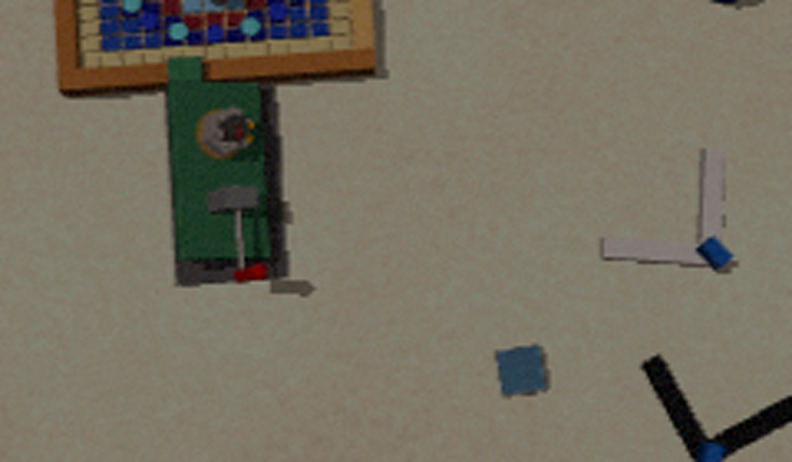

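```bash
cat >> h.py <<'E'
def ori(q): 
    f=R.from_euler
    return (f('z',q[0])*f('y',q[1]+q[2])*f('z',q[3])*f('y',q[4])*f('z',q[5]+np.pi/2)).as_matrix()
def j6of(Rm,q1,q23):
    # returns q4,q5,q6 (q5>0)
    B=(R.from_euler('z',q1)*R.from_euler('y',q23)).inv()*R.from_matrix(Rm)
    e=B.as_euler('ZYZ'); e[2]=(e[2]-np.pi/2+np.pi)%(2*np.pi)-np.pi
    return e
def studR(yaw): # columns x,y,z of stud frame; yaw= tray yaw (x_tray rel world x)
    xt=np.array([np.cos(yaw),np.sin(yaw),0]);yt=np.array([-np.sin(yaw),np.cos(yaw),0])
    t=np.radians(28);z=np.cos(t)*np.array([0,0,1])-np.sin(t)*yt; y=-xt; return np.c_[np.cross(y,z),y,z]
def toolR(S,ang): # tool z=-z_stud, tool y (jaw) at angle ang about stud z from stud x
    z=-S[:,2]; y=np.cos(ang)*S[:,0]+np.sin(ang)*S[:,1]; return np.c_[np.cross(y,z),y,z]
E
python3 - <<'E'
from h import *
print(np.abs(ori(arm.state()['joint_positions'])-cur()[:3,:3]).max())
S=studR(0.064);st=np.array([0.578,0.088,0.054])
for a in range(-180,180,30):
    Rt=toolR(S,np.radians(a)); print(a,j6of(Rt,0.0,2.0).round(2), 'toolx',Rt[:,0].round(2))
E
```

```text
3.3306690738754696e-16
-180 [0.52 1.22 1.31] toolx [1.   0.06 0.  ]
-150 [0.52 1.22 0.78] toolx [0.84 0.5  0.23]
-120 [0.52 1.22 0.26] toolx [0.45 0.8  0.41]
-90 [ 0.52  1.22 -0.27] toolx [-0.06  0.88  0.47]
-60 [ 0.52  1.22 -0.79] toolx [-0.55  0.73  0.41]
-30 [ 0.52  1.22 -1.31] toolx [-0.89  0.39  0.23]
0 [ 0.52  1.22 -1.84] toolx [-1.   -0.06  0.  ]
30 [ 0.52  1.22 -2.36] toolx [-0.84 -0.5  -0.23]
60 [ 0.52  1.22 -2.88] toolx [-0.45 -0.8  -0.41]
90 [0.52 1.22 2.88] toolx [ 0.06 -0.88 -0.47]
120 [0.52 1.22 2.35] toolx [ 0.55 -0.73 -0.41]
150 [0.52 1.22 1.83] toolx [ 0.89 -0.39 -0.23]
```

Run:
```python
from h import *
S=studR(0.064);st=np.array([0.578,0.088,0.054])
Tt=T(st+0.19*S[:,2],toolR(S,np.radians(-60)));print(Tt.round(3))
rows(Tt)
```

```text
[[-0.548  0.836 -0.03   0.584]
 [ 0.731  0.496  0.469 -0.001]
 [ 0.407  0.235 -0.883  0.222]
 [ 0.     0.     0.     1.   ]]
n 20 travel [-33.6, -12.9, -4.0] turn [-0.0186, 0.0165, 0.0316]
```

```bash
python3 -m pendant '{"travel":[[-33.6,-12.9,-4],[-33.6,-12.9,-4],[-33.6,-12.9,-4],[-33.6,-12.9,-4],[-33.6,-12.9,-4],[-33.6,-12.9,-4],[-33.6,-12.9,-4],[-33.6,-12.9,-4],[-33.6,-12.9,-4],[-33.6,-12.9,-4],[-33.6,-12.9,-4],[-33.6,-12.9,-4],[-33.6,-12.9,-4],[-33.6,-12.9,-4],[-33.6,-12.9,-4],[-33.6,-12.9,-4],[-33.6,-12.9,-4],[-33.6,-12.9,-4]],"turn":[[-0.0186,0.0165,0.0316],[-0.0186,0.0165,0.0316],[-0.0186,0.0165,0.0316],[-0.0186,0.0165,0.0316],[-0.0186,0.0165,0.0316],[-0.0186,0.0165,0.0316],[-0.0186,0.0165,0.0316],[-0.0186,0.0165,0.0316],[-0.0186,0.0165,0.0316],[-0.0186,0.0165,0.0316],[-0.0186,0.0165,0.0316],[-0.0186,0.0165,0.0316],[-0.0186,0.0165,0.0316],[-0.0186,0.0165,0.0316],[-0.0186,0.0165,0.0316],[-0.0186,0.0165,0.0316],[-0.0186,0.0165,0.0316],[-0.0186,0.0165,0.0316]],"jaw":[-1,-1,-1,-1,-1,-1,-1,-1,-1,-1,-1,-1,-1,-1,-1,-1,-1,-1]}'
python3 - <<'E'
from h import *
S=studR(0.064);st=np.array([0.578,0.088,0.054])
Tt=T(st+0.19*S[:,2],toolR(S,np.radians(-60)));print(arm.state()['joint_positions'].round(2))
rows(Tt)
E
```

```text
t: 3.25
position: [0.5748, 0.0448, 0.2415]
eef_rot: [-1.278, -2.548, -0.586]
contact_force: [0.6, -0.5, -0.0]
opening: 0.0854
[-0.18  0.52  1.76  0.53  1.05 -1.13]
n 2 travel [-22.8, -10.9, -1.7] turn [-0.0048, 0.0102, 0.0268]
```

```bash
python3 -m pendant '{"travel":[[-23,-11,-2],[-23,-11,-2],[0,0,0]],"turn":[[-0.005,0.01,0.027],[-0.005,0.01,0.027],[0,0,0]],"jaw":[-1,-1,-1]}'
python3 - <<'E'
from h import *
p=read_camera('wrist');save(p,'w1')
for q in ['castle_nut','marked_slot','pin_knob','front_rail','clamp_head']:
    for r in recognise(q,p)[:3]: print(q,np.round(r['xyz'],4),round(r['confidence'],2),proj(p,r['xyz']).round())
np.save('w1.npy',cloud(p))
E
```

```text
t: 3.5
position: [0.5855, -0.0106, 0.2186]
eef_rot: [-1.347, -2.48, -0.601]
contact_force: [-0.7, 1.2, -0.1]
opening: 0.085
castle_nut [0.5766 0.0726 0.0795] 0.97 [[319. 195.]]
marked_slot [0.5802 0.069  0.0755] 0.73 [[319. 201.]]
pin_knob [0.4686 0.0502 0.0953] 0.97 [[180. 138.]]
front_rail [0.6421 0.0427 0.0351] 0.79 [[350. 262.]]
clamp_head [0.544  0.0691 0.0576] 0.64 [[280. 182.]]
```

View pics/w1.png

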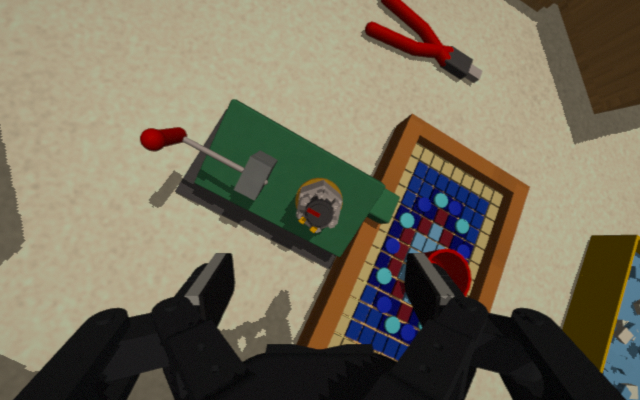

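The nut is at (318,205) with the red pin line at (313,212), the knob at (150,139) and the guide block at (255,172). I'll measure the plate plane, the pin direction and the stud, and crop in on the nut.

Run:
```python
from h import *
im=cv2.imread('pics/w1.png');w=np.load('w1.npy')
c=cv2.resize(im[170:245,275:365],None,fx=8,fy=8,interpolation=cv2.INTER_CUBIC);cv2.imwrite('pics/w1c.png',c)
hsv=cv2.cvtColor(im,cv2.COLOR_BGR2HSV)
g=(hsv[...,0]>50)&(hsv[...,0]<85)&(hsv[...,1]>90)&np.isfinite(w[...,0])
v,u=np.mgrid[:400,:640]; g&=(u<400)&(u>170)&(v>90)&(v<270)
P=w[g]; 
# ransac-ish plane
S=studR(0.064)
h=P@S[:,2]; m=np.median(h)
for _ in range(10):
    k=P[abs(h-m)<0.003]; cc=k.mean(0); U,s,V=np.linalg.svd(k-cc,full_matrices=False); n=V[2]*np.sign(V[2][2]); h=(P-cc)@n; m=0
print('plane n',n,'tilt',np.degrees(np.arccos(n[2])),'yaw',np.arctan2(n[0],-n[1]),len(k),'rms',h[abs(h)<.003].std())
xy=((k-cc)@np.c_[S[:,0],S[:,1]])
r=cv2.minAreaRect((xy*1000).astype(np.float32));print('rect',r)
yaw=np.arctan2(n[0],-n[1])
print('cc',cc)
H=(w-cc)@n
# things above plane
for lo,hi in [(0.02,0.034),(0.034,0.05)]:
    mm=(H>lo)&(H<hi)&(u>290)&(u<350)&(v>170)&(v<240); print(lo,mm.sum(),np.nanmean(w[mm],0))
# red line on stud
red=((hsv[...,0]<8)|(hsv[...,0]>172))&(hsv[...,1]>150)&(hsv[...,2]>60)
a=red&(u>300)&(u<335)&(v>195)&(v<230);print('redline',np.argwhere(a).mean(0)[::-1],w[a].mean(0),H[a].mean())
b=red&(u<195)&(v<160)&(v>110);print('knob',np.argwhere(b).mean(0)[::-1],np.nanmean(w[b],0))
# front rail top
rm=(hsv[...,0]>5)&(hsv[...,0]<20)&(hsv[...,1]>110)&(abs(w[...,2]-0.036)<0.004)&(u>300)&(u<540)&(v>110)
q=w[rm];print('rail',len(q),q.mean(0),cv2.minAreaRect((q[:,:2]*1000).astype(np.float32)))
```

```text
plane n [ 0.03021907 -0.46809801  0.8831597 ] tilt 27.97410221626979 yaw 0.06446769058574435 11650 rms 0.00071820925995896
rect ((-4.661678314208984, -14.452507019042969), (175.86097717285156, 83.96540069580078), 89.82323455810547)
cc [0.5481772  0.07784897 0.05275566]
0.02 727 [0.58036255 0.06800966 0.07677937]
0.034 859 [0.5828811  0.05851526 0.08429709]
redline [313.23188406 212.34782609] [0.57874278 0.05632565 0.08633776] 0.040657039349000085
knob [160.27312775 137.03377386] [0.46209025 0.04266068 0.1044929 ]
rail 7880 [0.69691799 0.12336476 0.03625046] ((718.6063842773438, 93.3756103515625), (170.70509338378906, 263.21392822265625), 3.4847257137298584)
```

View pics/w1c.png

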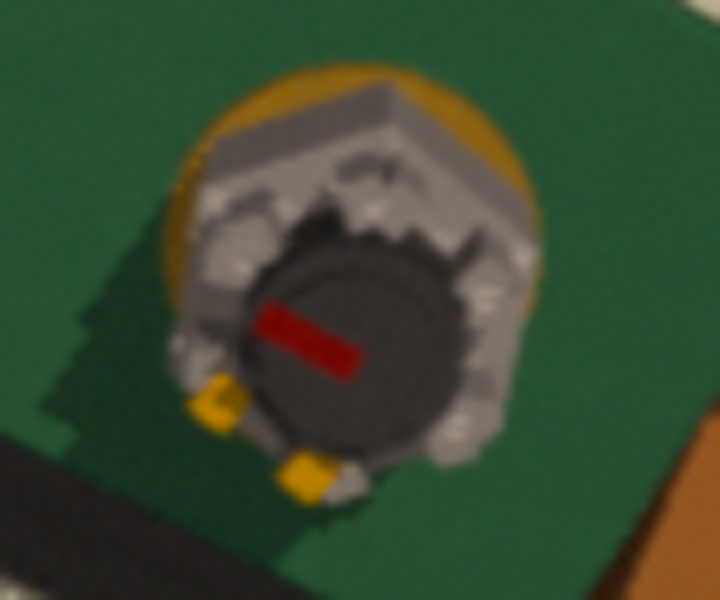

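```bash
cat > fit.py <<'E'
from h import *
def ray(p,u,v,c,n,H):
    K=p['camera_matrix'];d=camR(p)@np.array([(u-K[0,2])/K[0,0],(v-K[1,2])/K[1,1],1]);o=np.array(p['origin'])
    return o+d*((H-(o-c)@n)/(d@n))
E
python3 - <<'E'
from fit import *
p=read_camera('wrist')
S=studR(0.063);n=S[:,2];cc=np.array([0.5481772,0.07784897,0.05275566])
f=lambda u,v,H:ray(p,275+u/8-.5+0.06,170+v/8-.5+.06,cc,n,H)
top=f(355,345,0.040); st=top-0.036*n; print('top',top,'stud',st)
L=lambda X:((X-st)@S*1000).round(1)
print('block/knob', L(f(262,440,0.034)))
a=L(f(262,440,0.034)); ang=np.arctan2(a[1],a[0]); print('slot ang',ang,'q',np.pi/2+1.5-ang)
vs=[L(f(392,125,0.024)),L(f(538,250,0.024)),L(f(205,185,.024))];print(vs,[np.degrees(np.arctan2(x[1],x[0])) for x in vs])
print('redline ends',L(f(265,315,.04)),L(f(355,365,.04)))
print('knobball',L(np.array([0.46209025,0.04266068,0.1044929])))
im=p['image'].copy();sc=8
big=cv2.resize(im[170:245,275:365],None,fx=sc,fy=sc,interpolation=cv2.INTER_CUBIC)
def dr(X,col):
    q=((proj(p,X)-[275,170]+.5)*sc).astype(np.int32);cv2.polylines(big,[q.reshape(-1,1,2)],True,col,1)
q=np.pi/2+1.5-ang
def ring(r,z,N=40,off=0): t=off+np.arange(N)*2*np.pi/N; return st+np.c_[r*np.cos(t),r*np.sin(t),z+0*t]@S.T
for q,col in [(q,(0,255,255))]:
    A=np.pi/2+1.5-q
    for z in (0,.02): dr(ring(.018/np.cos(np.pi/6),z,6,A+np.pi/6),col)
    dr(np.array([st+S@[0.01*np.cos(A),.01*np.sin(A),.03],st+S@[0.018*np.cos(A),.018*np.sin(A),.03]]),(255,0,255))
dr(ring(.0115,.036),(0,255,0));dr(ring(.0215,0),(255,255,255))
cv2.imwrite('pics/ov1.png',big[:,:,::-1])
E
```

```text
top [0.58205467 0.06353899 0.08933074] stud [0.58099061 0.08040643 0.05754462]
block/knob [-15.6   2.1  30. ]
slot ang 3.0077816761152025 q 0.06301465067969403
[array([17.8,  5.8, 20. ]), array([ 13.8, -14.3,  20. ]), array([ 2.6, 19.4, 20. ])] [np.float64(18.047821068771057), np.float64(-46.01939028145508), np.float64(82.3666694127687)]
redline ends [-1.7  9.3 36. ] [-1.8 -1.  36. ]
knobball [ -4.6 121.   55.6]
```

View pics/ov1.png

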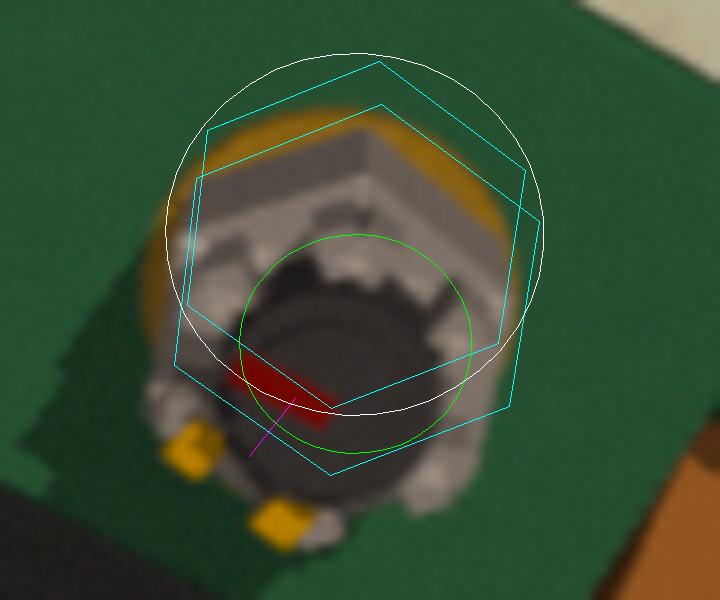

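Run:
```python
from fit import *
p=read_camera('wrist');save(p,'w2')
import pickle;pickle.dump(p,open('w2.pkl','wb'))
s=arm.state();print(s['position'],s['qvel'].round(4))
w=cloud(p);im=p['image'];hsv=cv2.cvtColor(im,cv2.COLOR_RGB2HSV);v,u=np.mgrid[:400,:640]
S=studR(0.063)
g=(hsv[...,0]>50)&(hsv[...,0]<85)&(hsv[...,1]>90)&np.isfinite(w[...,0])&(u<400)&(u>170)&(v>90)&(v<270)
P=w[g];n=S[:,2];h=P@n;m=np.median(h);m=np.median(h[abs(h-m)<.003]);print('plane off',m, (h[abs(h-m)<.003]).std())
cc=n*m
sc=8;x0,y0=275,170
f=lambda a,b,H:ray(p,x0+a/sc-.5,y0+b/sc-.5,cc,n,H)
red=((hsv[...,0]<8)|(hsv[...,0]>172))&(hsv[...,1]>150)&(hsv[...,2]>60)&(u>300)&(u<335)&(v>195)&(v<240)
print('red px',np.argwhere(red).mean(0)[::-1])
top=f(332,392,.04);st=top-.036*n;print('stud',st)
L=lambda X:((X-st)@S*1000).round(1)
vs=[L(f(a,b,.024)) for a,b in [(367,178),(510,310),(190,238)]];print(vs,[np.degrees(np.arctan2(x[1],x[0])) for x in vs])
a=L(f(239,487,.034));ang=np.arctan2(a[1],a[0]);q=np.pi/2+1.5-ang;print(a,'q',q)
big=cv2.resize(im[y0:y0+75,x0:x0+90],None,fx=sc,fy=sc,interpolation=cv2.INTER_CUBIC)
def dr(X,col):
    qq=((proj(p,X)-[x0,y0]+.5)*sc).astype(np.int32);cv2.polylines(big,[qq.reshape(-1,1,2)],True,col,1)
def ring(r,z,N=40,off=0): t=off+np.arange(N)*2*np.pi/N; return st+np.c_[r*np.cos(t),r*np.sin(t),z+0*t]@S.T
A=ang
for z in (0,.02): dr(ring(.018/np.cos(np.pi/6),z,6,A+np.pi/6),(0,255,255))
dr(np.array([st+S@[0.01*np.cos(A),.01*np.sin(A),.03],st+S@[0.018*np.cos(A),.018*np.sin(A),.03]]),(255,0,255))
dr(ring(.0115,.036),(0,255,0));dr(ring(.0215,0),(255,255,255))
cv2.imwrite('pics/ov2.png',big[:,:,::-1])
```

```text
[ 0.58488529 -0.00552609  0.22125496] [-0.004   0.0039 -0.0017  0.0003 -0.0008 -0.0015]
plane off 0.026311577793910423 0.0007209288570679185
red px [309.87142857 218.38571429]
stud [0.58172583 0.07563019 0.05498991]
[array([17.1,  5.7, 20. ]), array([ 12. , -14.7,  20. ]), array([ 2.2, 18.5, 20. ])] [np.float64(18.43494882292201), np.float64(-50.77432590266327), np.float64(83.21829646353144)]
[-15.9   2.1  30. ] q 0.06051911218819139
```

View pics/ov2.png

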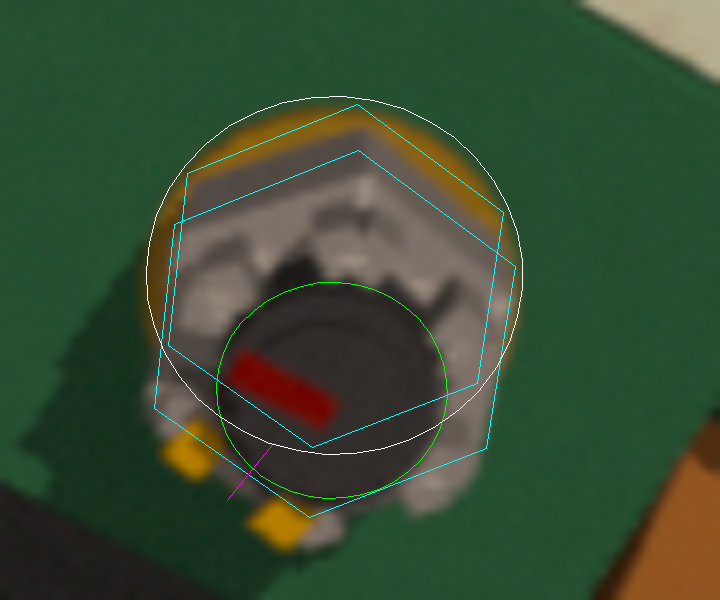

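```bash
cat >> fit.py <<'E'
import pickle
def overlay(p,st,S,q,name,box,sc,pin=None):
    x0,y0,W,Hh=box
    big=cv2.resize(p['image'][y0:y0+Hh,x0:x0+W],None,fx=sc,fy=sc,interpolation=cv2.INTER_CUBIC)
    def dr(X,col,cl=True):
        qq=((proj(p,X)-[x0,y0]+.5)*sc).astype(np.int32);cv2.polylines(big,[qq.reshape(-1,1,2)],cl,col,1)
    def ring(r,z,N=40,off=0): t=off+np.arange(N)*2*np.pi/N; return st+np.c_[r*np.cos(t),r*np.sin(t),z+0*t]@S.T
    A=np.pi/2+1.5-q
    for z in (0,.02): dr(ring(.018/np.cos(np.pi/6),z,6,A+np.pi/6),(0,255,255))
    B=lambda X:st+np.array(X)@S.T
    c,s=np.cos(A),np.sin(A)
    for r in (-.00375,.00375): dr(B([[.011*c-r*s,.011*s+r*c,.03],[.018*c-r*s,.018*s+r*c,.03]]),(255,0,255),False)
    dr(ring(.0115,.036),(0,255,0));dr(ring(.0215,0),(255,255,255))
    dr(B([[0,0,.036],[0,.0115,.036]]),(0,255,0),False)
    for z in (.038,): dr(B([[-.015,.05,z-.004],[.015,.05,z-.004],[.015,.068,z-.004],[-.015,.068,z-.004]]),(255,255,0))
    dr(B([[-.042,-.047,-.004],[.042,-.047,-.004],[.042,.108,-.004],[-.042,.108,-.004]]),(255,255,255))
    cv2.imwrite('pics/'+name+'.png',big[:,:,::-1])
E
python3 - <<'E'
from fit import *
p=pickle.load(open('w2.pkl','rb'));S=studR(.063)
st=np.array([0.58172583,0.07563019,0.05498991])+S@[-.0022,-.0012,0];print(st)
overlay(p,st,S,.14,'ov3',(275,170,90,75),8)
overlay(p,st,S,.14,'ov4',(120,80,270,200),2.9)
E
```

```text
[0.58304574 0.07376711 0.05395707]
```

View pics/ov3.png

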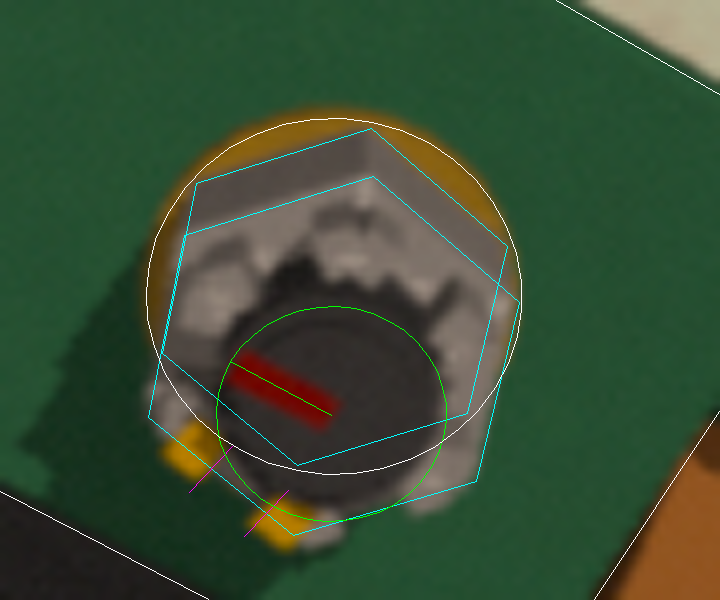

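View pics/ov4.png

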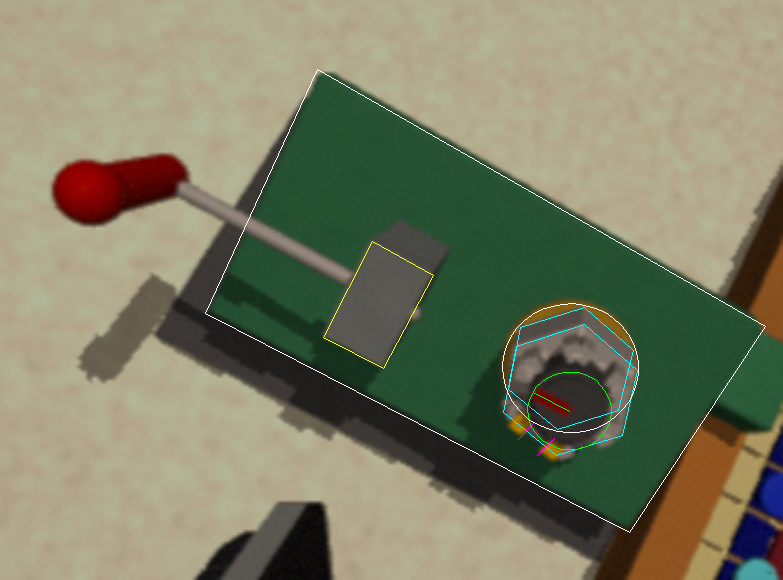

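Run:
```python
from fit import *
S=studR(.063)
st=np.array([0.58172583,0.07563019,0.05498991])+S@[-.0019,-.001,0];np.save('st.npy',st);print(st)
Tt=T(st+.12*S[:,2],toolR(S,np.radians(-72.7)));rows(Tt)
```

```text
[0.58282947 0.07401888 0.05409791]
n 2 travel [-4.4, -0.6, 32.5] turn [0.0015, -0.0001, 0.1095]
```

```bash
python3 -m pendant '{"travel":[[-4.4,-0.6,32.5],[-4.4,-0.6,32.5],[0,0,0],[0,0,0]],"turn":[[0.0015,0,0.1095],[0.0015,0,0.1095],[0,0,0],[0,0,0]],"jaw":[-0.15,-0.15,-0.15,-0.15]}' 40
python3 - <<'E'
from fit import *
st=np.load('st.npy');S=studR(.063)
p=read_camera('wrist');pickle.dump(p,open('w3.pkl','wb'))
print(arm.state()['opening'],arm.state()['position'])
overlay(p,st,S,.15,'ov5',(250,160,150,110),5.3)
rows(T(st+.12*S[:,2],toolR(S,np.radians(-72.7))))
E
```

```text
t: 4.23
position: [0.5873, 0.0206, 0.1617]
eef_rot: [-1.584, -2.3, -0.548]
contact_force: [0.2, 0.7, 0.0]
opening: 0.0492
0.049310759583648826 [0.58714433 0.02055107 0.16175211]
n 1 travel [-2.8, -1.8, 0.2] turn [0.0026, 0.0031, 0.0009]
```

View pics/ov5.png

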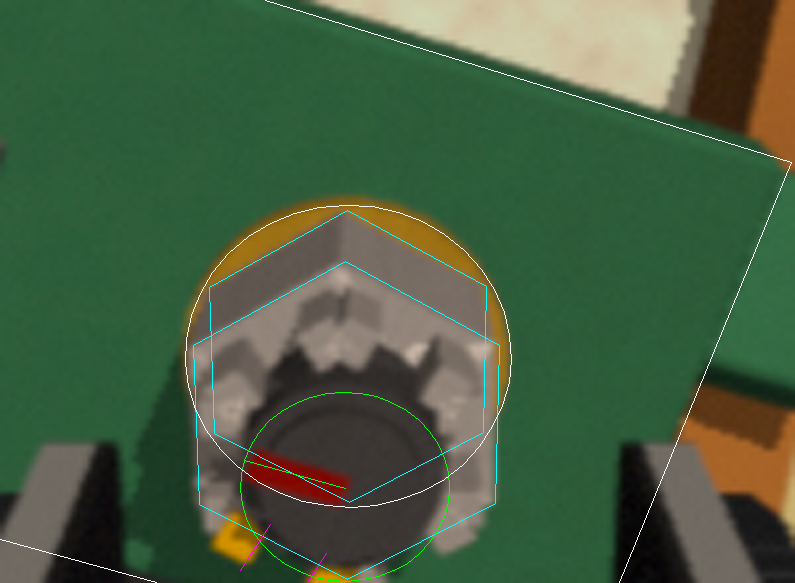

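```bash
python3 -m pendant '{"travel":[[-3,-1.8,10],[0,0,10],[0,0,0]],"turn":[[0.0026,0.003,0.001],[0,0,0],[0,0,0]],"jaw":[-0.15,-0.15,-0.15]}'
python3 - <<'E'
from fit import *
st=np.load('st.npy');S=studR(.063)
rows(T(st+.076*S[:,2],toolR(S,np.radians(-72.7))))
E
```

```text
t: 4.53
position: [0.5869, 0.0265, 0.1445]
eef_rot: [-1.575, -2.306, -0.552]
contact_force: [1.4, -0.7, 0.2]
opening: 0.0492
n 1 travel [0.0, -1.2, 26.2] turn [0.0037, 0.0023, 0.0084]
```

```bash
python3 -m pendant '{"travel":[[0,-1,12],[0,0,11],[0,0,0],[0,0,0]],"turn":[[0.003,0.002,0.008],[0,0,0],[0,0,0],[0,0,0]],"jaw":[-0.15,-0.15,-0.15,-0.15]}'
python3 - <<'E'
from fit import *
st=np.load('st.npy');S=studR(.063)
rows(T(st+.076*S[:,2],toolR(S,np.radians(-72.7))))
p=read_camera('wrist');cv2.imwrite('pics/w4.png',cv2.resize(p['image'][180:380,200:440],None,fx=3,fy=3)[:,:,::-1])
p=read_camera('side');cv2.imwrite('pics/s4.png',cv2.resize(p['image'][120:240,260:420],None,fx=5,fy=5)[:,:,::-1])
E
```

```text
t: 4.87
position: [0.5855, 0.0376, 0.1227]
eef_rot: [-1.581, -2.299, -0.549]
contact_force: [0.5, -0.2, -0.9]
opening: 0.0494
n 1 travel [0.1, -0.3, 1.7] turn [0.0015, 0.0008, 0.0018]
```

View pics/w4.png

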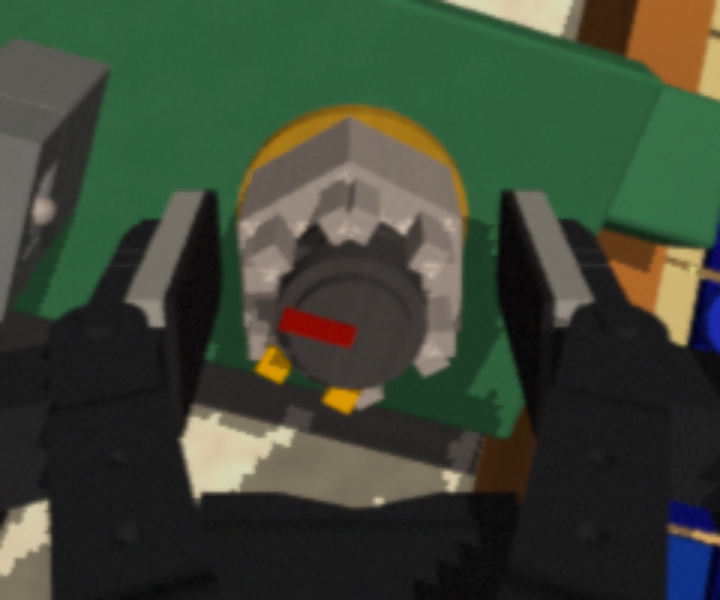

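View pics/s4.png

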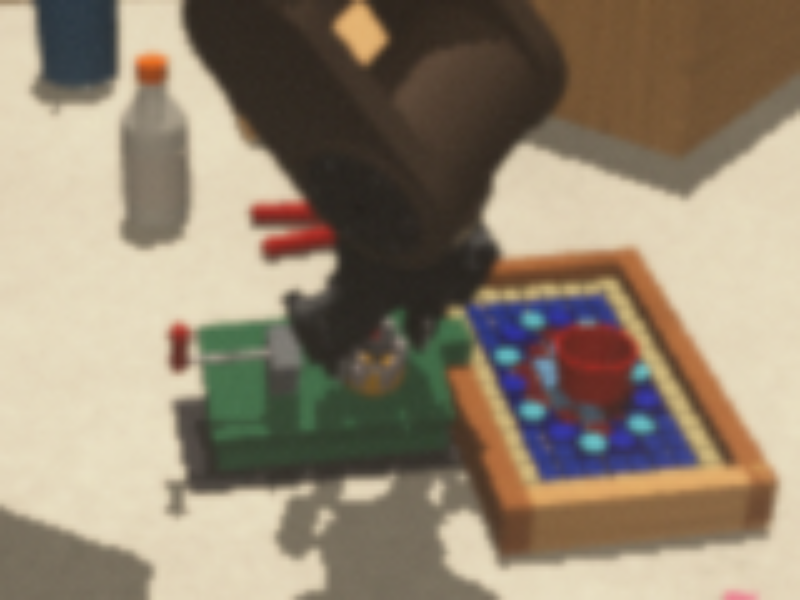

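The nut sits squarely between the pads and the yellow slot is visible at about (305,385). I'll close on it.

```bash
python3 -m pendant '{"travel":[[0,-0.3,1.5],[0,0,0],[0,0,0],[0,0,0],[0,0,0],[0,0,0]],"turn":[[0,0,0],[0,0,0],[0,0,0],[0,0,0],[0,0,0],[0,0,0]],"jaw":[-0.15,0.6,0.6,0.6,0.6,0.6]}' 60
python3 - <<'E'
from fit import *
st=np.load('st.npy');S=studR(.063);s=arm.state();print(s['opening'],s['contact_force'],s['moment'],s['joint_positions'])
rows(T(st+.076*S[:,2],toolR(S,np.radians(-72.7))))
p=read_camera('wrist');cv2.imwrite('pics/w5.png',cv2.resize(p['image'][180:380,200:440],None,fx=3,fy=3)[:,:,::-1])
E
```

```text
t: 5.47
position: [0.5844, 0.0374, 0.1224]
eef_rot: [-1.579, -2.3, -0.548]
contact_force: [-0.0, 0.6, -2.2]
opening: 0.0349
0.03488677618192841 [-0.00676284  0.58530268 -2.23370901] [-0.27052963  0.01962532  0.08012819] [-0.19306884  0.70907592  1.80679318  0.63752099  0.86738586 -1.03886589]
n 1 travel [0.1, 0.8, 1.5] turn [0.0007, 0.0008, 0.0024]
```

View pics/w5.png

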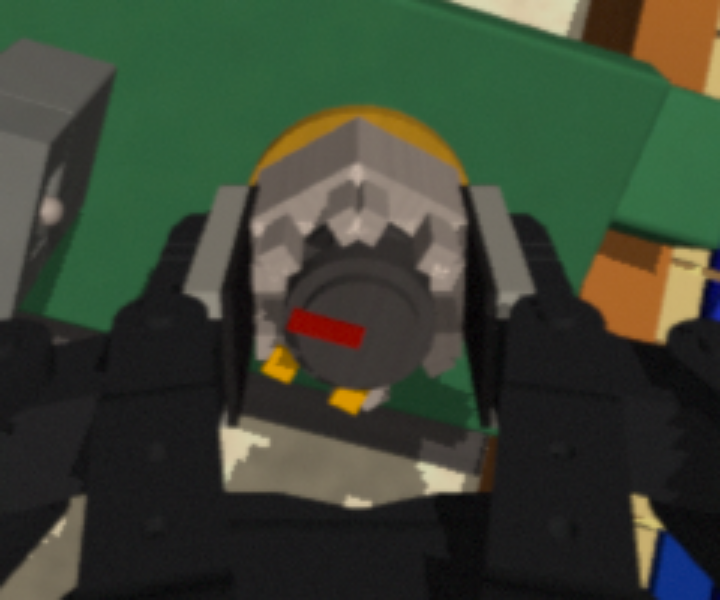

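```bash
python3 -m pendant '{"travel":[[0,0,0],[0,0,0],[0,0,0],[0,0,0],[0,0,0],[0,0,0],[0,0,0]],"turn":[[0,0,0.1],[0,0,0.1],[0,0,0.1],[0,0,0.1],[0,0,0.1],[0,0,0.1],[0,0,0]],"jaw":[0.6,0.6,0.6,0.6,0.6,0.6,0.6]}' 60
python3 - <<'E'
from fit import *
st=np.load('st.npy');S=studR(.063);s=arm.state();print(s['opening'],s['contact_force'],s['moment'],s['joint_positions'])
M=cur();y=M[:3,1];print('jaw ang deg',np.degrees(np.arctan2(y@S[:,1],y@S[:,0])),'pos loc',((M[:3,3]-st)@S*1000).round(1),'tilt',(M[:3,2]@S).round(4))
p=read_camera('wrist');cv2.imwrite('pics/w6.png',cv2.resize(p['image'][180:380,200:440],None,fx=3,fy=3)[:,:,::-1])
E
```

```text
t: 6.1
position: [0.5848, 0.0374, 0.1224]
eef_rot: [-2.15, -1.655, -0.378]
contact_force: [-0.3, 0.6, -2.0]
opening: 0.0344
0.034350256117862285 [-0.31046058  0.58942321 -1.96312773] [-0.26290248  0.12633137 -0.03018066] [-0.19255916  0.7093906   1.80570961  0.63661552  0.86721627 -0.41188866]
jaw ang deg -108.40640006164125 pos loc [-0.3  0.3 77.5] tilt [-0.0014 -0.001  -1.    ]
```

View pics/w6.png

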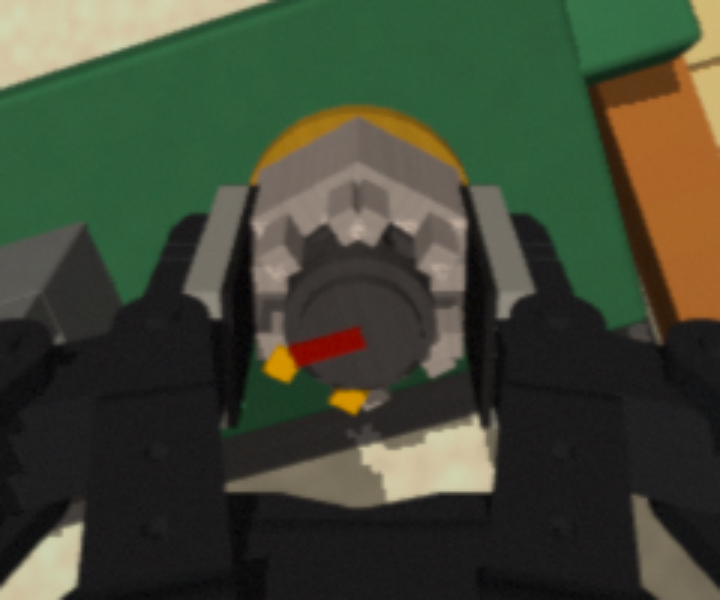

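```bash
python3 -m pendant '{"travel":[[0,0,0],[0,0,0],[0,0,0],[0,0,0],[0,0,0],[0,0,0]],"turn":[[0,0,0.1],[0,0,0.1],[0,0,0.1],[0,0,0.1],[0,0,0.1],[0,0,0]],"jaw":[0.6,0.6,0.6,0.6,0.6,0.6]}' 60
cat >> fit.py <<'E'
def jawang():
    st=np.load('st.npy');S=studR(.063);s=arm.state();print(s['opening'],s['contact_force'].round(2),s['moment'].round(3),s['joint_positions'].round(3))
    M=cur();y=M[:3,1];a=np.degrees(np.arctan2(y@S[:,1],y@S[:,0]));print('jaw deg',a,'to -150:',np.radians(a+150),'pos loc',((M[:3,3]-st)@S*1000).round(1),'tilt',(M[:3,2]@S).round(4))
E
python3 -c 'from fit import *
jawang()'
```

```text
t: 6.65
position: [0.5851, 0.0374, 0.1223]
eef_rot: [-2.453, -1.068, -0.228]
contact_force: [-0.5, 0.9, -1.9]
opening: 0.0347
0.034729083694102963 [-0.52  0.9  -1.94] [-0.293  0.038 -0.003] [-0.192  0.71   1.805  0.636  0.867  0.08 ]
jaw deg -136.53496170811994 to -150: 0.23500925210042034 pos loc [-0.4  0.  77.5] tilt [-0.0021 -0.0012 -1.    ]
```

```bash
python3 -m pendant '{"travel":[[0,0,0],[0,0,0],[0,0,0],[0,0,0],[0,0,0]],"turn":[[0,0,0.11],[0,0,0.115],[0,0,0],[0,0,0],[0,0,0]],"jaw":[0.6,0.6,0.6,0.6,0.6]}' 60
python3 - <<'E'
from fit import *
jawang()
p=read_camera('wrist');cv2.imwrite('pics/w7.png',cv2.resize(p['image'][180:380,200:440],None,fx=3,fy=3)[:,:,::-1])
E
```

```text
t: 7.07
position: [0.5852, 0.0373, 0.1223]
eef_rot: [-2.539, -0.813, -0.164]
contact_force: [-0.8, 0.2, -3.3]
opening: 0.0347
0.0347389781141765 [-0.82  0.21 -3.27] [-0.226  0.021 -0.006] [-0.192  0.71   1.805  0.636  0.867  0.281]
jaw deg -148.06381909702725 to -150: 0.033792731671111374 pos loc [-0.5 -0.1 77.5] tilt [-0.0023 -0.0013 -1.    ]
```

View pics/w7.png

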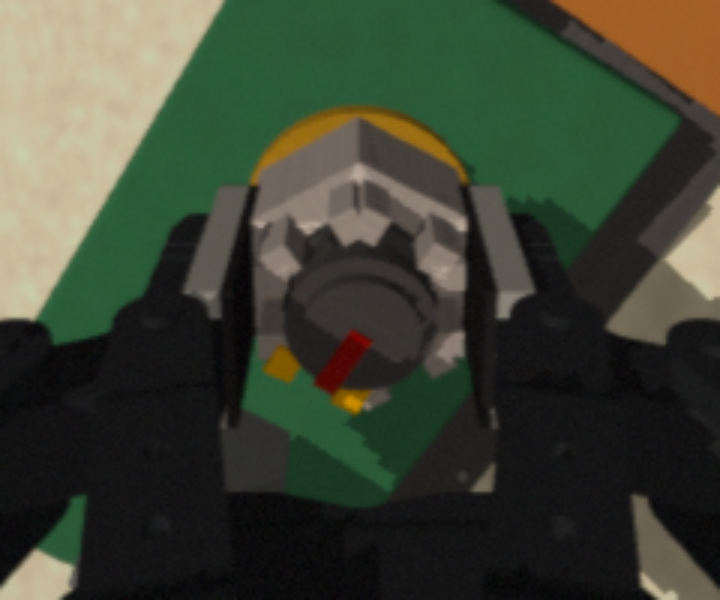

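```bash
python3 -m pendant '{"travel":[[0,0,0],[0,0,0],[0,0,0],[0,0,0]],"turn":[[0,0,0.032],[0,0,0],[0,0,0],[0,0,0]],"jaw":[0.6,0.6,0.6,0.6]}' 60
python3 - <<'E'
from fit import *
jawang()
E
```

```text
t: 7.45
position: [0.5852, 0.0373, 0.1223]
eef_rot: [-2.546, -0.787, -0.157]
contact_force: [0.9, 0.3, -4.0]
opening: 0.0344
0.034353402085686054 [ 0.95  0.34 -4.03] [-0.23  -0.017 -0.073] [-0.192  0.71   1.805  0.636  0.867  0.301]
jaw deg -149.21813365898504 to -150: 0.013646141961231855 pos loc [-0.5 -0.1 77.5] tilt [-0.0024 -0.0014 -1.    ]
```

```bash
python3 -m pendant '{"travel":[[0,0,0],[0,0,0],[0,0,0],[0,0,0],[0,0,-15],[0,0,-25],[0,0,-20],[0,0,0],[0,0,0]],"turn":[[0,0,0],[0,0,0],[0,0,0],[0,0,0],[0,0,0],[0,0,0],[0,0,0],[0,0,0],[0,0,0]],"jaw":[-0.15,-0.15,-0.15,-0.15,-0.15,-0.15,-0.15,-0.15,-0.15]}' 60
python3 - <<'E'
from fit import *
jawang()
p=read_camera('wrist');pickle.dump(p,open('w8.pkl','wb'))
st=np.load('st.npy');S=studR(.063)
cv2.imwrite('pics/w8raw.png',cv2.resize(p['image'][150:300,220:420],None,fx=4,fy=4,interpolation=cv2.INTER_CUBIC)[:,:,::-1])
overlay(p,st+S@[-.0005,-.0002,0],S,1.5,'w8',(220,150,200,150),4)
for r in recognise('pin_knob',p)[:2]:print(r['xyz'],r['confidence'],((np.array(r['xyz'])-st)@S).round(4))
E
```

```text
t: 8.2
position: [0.5869, 0.0082, 0.1776]
eef_rot: [-2.544, -0.794, -0.158]
contact_force: [-0.5, 0.3, -0.1]
opening: 0.0491
0.04912524773245188 [-0.49  0.31 -0.08] [-0.294  0.041 -0.035] [-0.24   0.631  1.765  0.567  0.981  0.349]
jaw deg -148.9200870774346 to -150: 0.01884803613360077 pos loc [ -0.2   0.  140. ] tilt [-0.0025 -0.0011 -1.    ]
[0.5117, 0.0558, 0.0798] 0.38 [-0.      0.0721  0.0291]
```

View pics/w8.png

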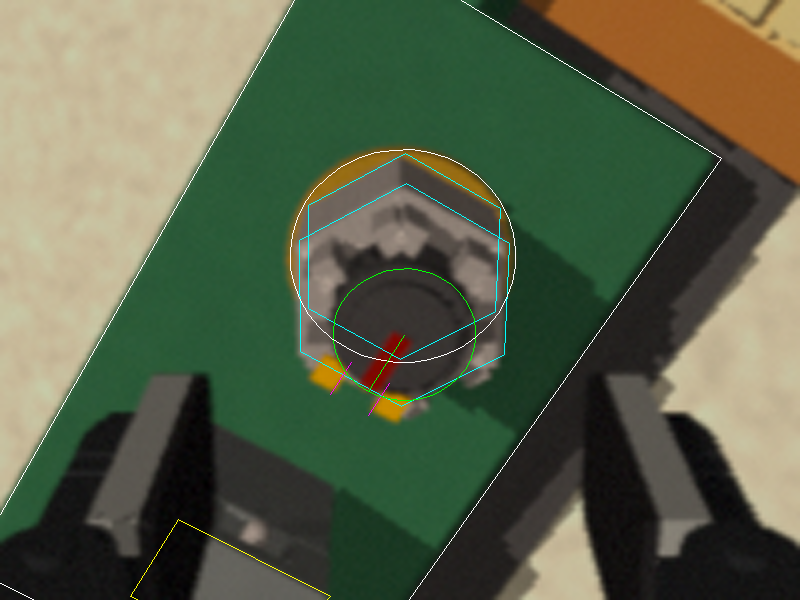

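View pics/w8raw.png

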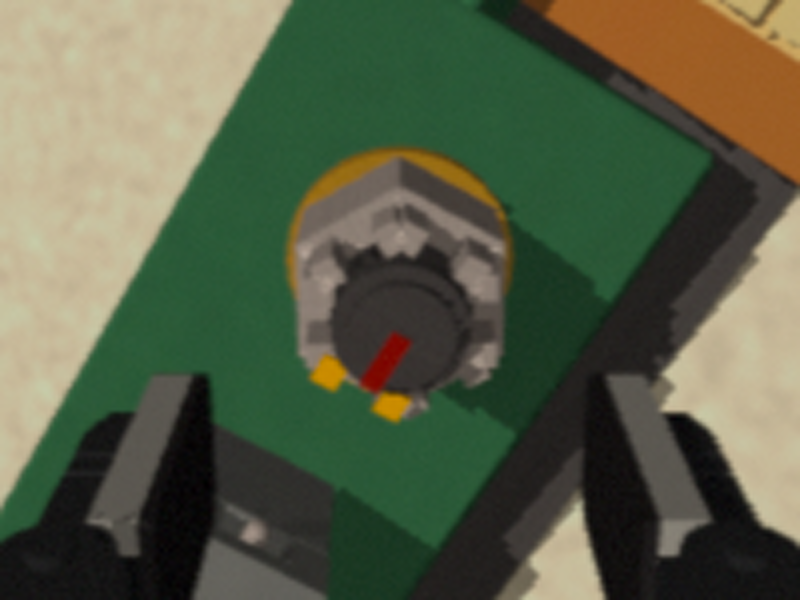

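The slot is lined up with the pin. Next I'll go behind the knob with the fingers shut.

Run:
```python
from fit import *
st=np.load('st.npy')+studR(.063)@[-.0004,-.0001,0];np.save('st.npy',st);S=studR(.063)
print(((np.array([0.4686,0.0502,0.0953])-st)@S).round(4))
rows(T(st+S@[0,.155,.160],toolR(S,np.radians(-180))))
```

```text
[0.0051 0.1156 0.0442]
n 5 travel [-29.7, -10.0, -4.1] turn [0.0004, 0.0001, 0.1085]
```

```bash
python3 -m pendant '{"travel":[[-30,-10,-4],[-30,-10,-4],[-30,-10,-4],[-30,-10,-4],[-30,-10,-4],[0,0,0],[0,0,0]],"turn":[[0,0,0.108],[0,0,0.108],[0,0,0.108],[0,0,0.108],[0,0,0.108],[0,0,0],[0,0,0]],"jaw":[1,1,1,1,1,1,1]}' 40
python3 - <<'E'
from fit import *
st=np.load('st.npy');S=studR(.063)
jawang()
p=read_camera('wrist');pickle.dump(p,open('w9.pkl','wb'));save(p,'w9')
rows(T(st+S@[0,.155,.160],toolR(S,np.radians(-180))))
for r in recognise('pin_knob',p)[:2]:print(r['xyz'],r['confidence'],((np.array(r['xyz'])-st)@S).round(4),proj(p,r['xyz']))
w=cloud(p);hsv=cv2.cvtColor(p['image'],cv2.COLOR_RGB2HSV)
red=((hsv[...,0]<8)|(hsv[...,0]>172))&(hsv[...,1]>150)&(hsv[...,2]>60)
L=(w-st)@S; m=red&(L[...,1]>.1)&(L[...,1]<.15)&(abs(L[...,0])<.03)
print(m.sum(),np.percentile(L[m],[1,50,99],axis=0).round(4))
E
```

```text
t: 8.88
position: [0.4229, -0.0075, 0.1896]
eef_rot: [-2.652, -0.054, 0.041]
contact_force: [0.9, -0.2, -0.4]
opening: 0.0
4.4563242279552317e-05 [ 0.89 -0.24 -0.4 ] [-0.213 -0.074 -0.048] [-0.364  0.454  2.139  0.591  0.867  0.706]
jaw deg 178.60305778557995 to -150: 5.735205290479557 pos loc [  1.1 164.9 153.1] tilt [ 0.0013  0.0088 -1.    ]
n 1 travel [9.8, 0.9, -7.1] turn [-0.0015, 0.0095, -0.024]
[0.468, 0.0525, 0.0815] 0.82 [0.0007 0.1161 0.0309] [[319.67322974 151.21246967]]
534 [[-0.0059  0.118   0.0289]
 [ 0.0009  0.1231  0.0649]
 [ 0.0069  0.1305  0.0675]]
```

View pics/w9.png

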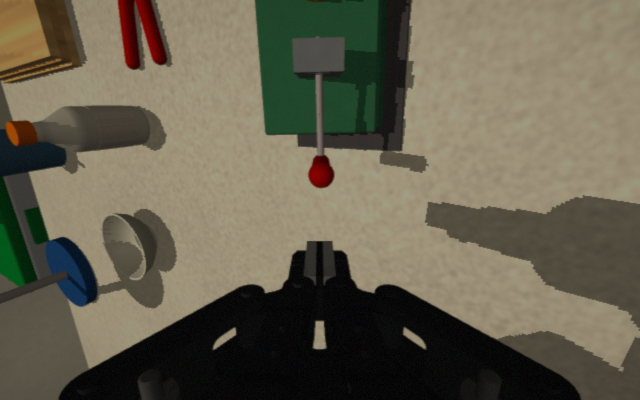

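Run:
```python
from fit import *
st=np.load('st.npy');S=studR(.063)
rows(T(st+S@[.0007,.153,.105],toolR(S,np.radians(-180))),n=2)
```

```text
n 2 travel [5.7, 0.0, 24.0] turn [-0.0006, 0.0045, -0.0114]
```

```bash
python3 -m pendant '{"travel":[[5.7,0,24],[5.7,0,24],[0,0,0],[0,0,0]],"turn":[[0,0.0045,-0.0114],[0,0.0045,-0.0114],[0,0,0],[0,0,0]],"jaw":[1,1,1,1]}' 40
python3 - <<'E'
from fit import *
st=np.load('st.npy');S=studR(.063)
jawang()
rows(T(st+S@[.0007,.142,.105],toolR(S,np.radians(-180))))
rows(T(st+S@[.0007,.097,.105],toolR(S,np.radians(-180))))
E
```

```text
t: 9.32
position: [0.4372, 0.016, 0.1446]
eef_rot: [-2.652, -0.092, 0.016]
contact_force: [0.2, 0.7, -0.3]
opening: -0.0
-3.296657265507024e-05 [ 0.17  0.74 -0.34] [-0.297 -0.03  -0.003] [-0.304  0.552  2.152  0.696  0.753  0.608]
jaw deg -179.630291938614 to -150: -0.5171461526559478 pos loc [-1.000e-01  1.491e+02  1.028e+02] tilt [-6.0e-04 -1.8e-03 -1.0e+00]
n 1 travel [7.1, -0.8, -2.2] turn [0.0006, -0.0018, 0.0065]
n 2 travel [26.0, -0.3, -1.1] turn [0.0003, -0.0009, 0.0032]
```

```bash
python3 -m pendant '{"travel":[[8,-0.3,-1],[8,0,0],[8,0,0],[8,0,0],[6,0,0],[0,0,0]],"turn":[[0,-0.001,0.005],[0,0,0],[0,0,0],[0,0,0],[0,0,0],[0,0,0]],"jaw":[1,1,1,1,1,1]}' 40
python3 - <<'E'
from fit import *
jawang()
p=read_camera('wrist');save(p,'w10')
E
```

```text
t: 9.82
position: [0.4796, 0.0177, 0.1476]
eef_rot: [-2.652, -0.087, 0.021]
contact_force: [-0.7, -0.1, -0.1]
opening: 0.0001
5.014203602729458e-05 [-0.71 -0.08 -0.06] [-0.309  0.119  0.038] [-0.274  0.579  2.049  0.661  0.806  0.697]
jaw deg -179.8636276186949 to -150: -0.5212186285357395 pos loc [  0.4 106.6 105.8] tilt [-1.e-04  8.e-04 -1.e+00]
```

View pics/w10.png

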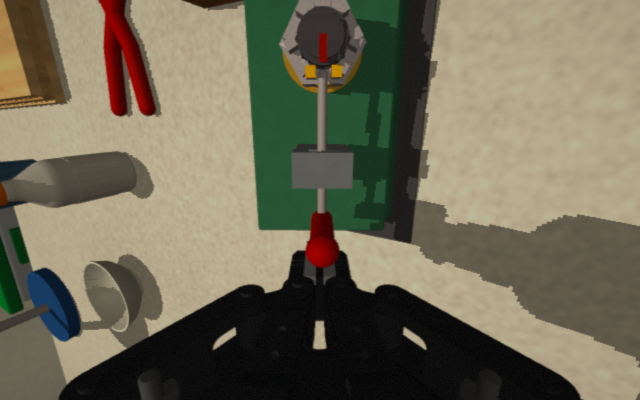

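```bash
python3 -m pendant '{"travel":[[4,0,0],[4,0,0],[4,0,0],[3,0,0],[3,0,0]],"turn":[[0,0,0],[0,0,0],[0,0,0],[0,0,0],[0,0,0]],"jaw":[1,1,1,1,1]}' 40
python3 - <<'E'
from fit import *
jawang()
p=read_camera('wrist');save(p,'w11')
E
```

```text
t: 10.28
position: [0.4914, 0.0189, 0.1473]
eef_rot: [-2.649, -0.093, 0.043]
contact_force: [-23.7, -15.0, 12.8]
opening: 0.0
1.3811690936511808e-05 [-23.72 -15.04  12.76] [-1.445  3.284  1.703] [-0.264  0.592  2.014  0.639  0.834  0.729]
jaw deg -179.81866444374273 to -150: -0.5204338730906741 pos loc [  0.6  94.9 105.5] tilt [ 0.0031  0.0174 -0.9998]
```

View pics/w11.png

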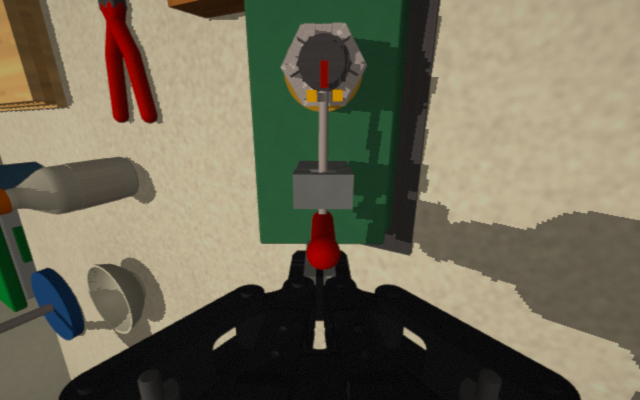

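The pin hit its stop at about 46 mm of travel, with roughly 30 N. I'll back off and check.

```bash
python3 -m pendant '{"travel":[[-12,0,0],[-20,0,-5],[-10,0,-30],[0,0,-35],[0,0,-20],[0,0,0]],"turn":[[0,0,0],[0,0,0],[0,0,0],[0,0,0],[0,0,0],[0,0,0]],"jaw":[1,1,1,0,-0.5,-0.5]}' 40
python3 - <<'E'
from fit import *
jawang()
st=np.load('st.npy');S=studR(.063)
p=read_camera('wrist');save(p,'w12')
w=cloud(p);hsv=cv2.cvtColor(p['image'],cv2.COLOR_RGB2HSV)
red=((hsv[...,0]<8)|(hsv[...,0]>172))&(hsv[...,1]>150)&(hsv[...,2]>60)
L=(w-st)@S; m=red&(L[...,1]>.06)&(L[...,1]<.15)&(abs(L[...,0])<.03)
print(m.sum(),np.percentile(L[m],[1,50,99],axis=0).round(4))
M=T([0.475,-0.355,0.26],R.from_euler('z',np.radians(45)).as_matrix()@np.diag([1,-1,-1.]))
print(M.round(2));rows(M)
p=read_camera('top')
for q in ['square_grip','square']:
  for r in recognise(q,p)[:4]:print(q,np.round(r['xyz'],3),r['confidence'])
E
```

```text
t: 10.83
position: [0.453, -0.0289, 0.23]
eef_rot: [-2.65, -0.092, 0.046]
contact_force: [1.1, 0.7, 0.7]
opening: 0.036
0.0359732301400743 [1.07 0.66 0.69] [-0.215 -0.029 -0.044] [-0.382  0.419  2.02   0.515  1.011  0.774]
jaw deg -179.92197255851016 to -150: -0.5222369398373939 pos loc [ -0.5 136.1 199.7] tilt [ 0.0021  0.0194 -0.9998]
315 [[-0.0051  0.0725  0.0298]
 [ 0.001   0.0786  0.0651]
 [ 0.0073  0.0858  0.0679]]
[[ 0.71  0.71  0.    0.48]
 [ 0.71 -0.71  0.   -0.36]
 [ 0.    0.   -1.    0.26]
 [ 0.    0.    0.    1.  ]]
n 10 travel [-10.5, 29.9, -11.8] turn [-0.0476, -0.0159, -0.0702]
square_grip [ 0.76  -0.205  0.015] 0.78
square_grip [ 0.484 -0.348  0.017] 0.62
square_grip [ 0.329 -0.341  0.012] 0.61
square [ 0.762 -0.209  0.017] 0.98
square [ 0.327 -0.338  0.012] 0.92
square [ 0.487 -0.354  0.015] 0.83
square [0.506 0.05  0.094] 0.34
```

View pics/w12.png

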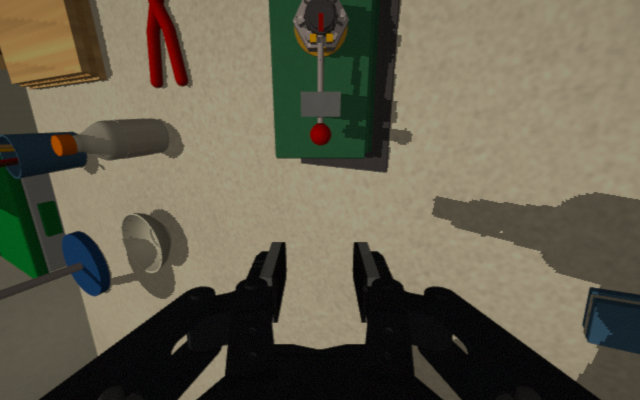

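The knob median moved from y = 123 to 78.6 mm, so the pin is home. Now to the square.

```bash
python3 -m pendant '{"travel":[[-10.5,30,-12],[-10.5,30,-12],[-10.5,30,-12],[-10.5,30,-12],[-10.5,30,-12],[-10.5,30,-12],[-10.5,30,-12],[-10.5,30,-12],[-10.5,30,-12],[-10.5,30,-12],[0,0,0],[0,0,0]],"turn":[[-0.0476,-0.016,-0.07],[-0.0476,-0.016,-0.07],[-0.0476,-0.016,-0.07],[-0.0476,-0.016,-0.07],[-0.0476,-0.016,-0.07],[-0.0476,-0.016,-0.07],[-0.0476,-0.016,-0.07],[-0.0476,-0.016,-0.07],[-0.0476,-0.016,-0.07],[-0.0476,-0.016,-0.07],[0,0,0],[0,0,0]],"jaw":[-0.5,-0.5,-0.5,-0.5,-0.5,-0.5,-0.5,-0.5,-0.5,-0.5,-0.5,-0.5]}' 30
python3 - <<'E'
from fit import *
print(arm.state()['joint_positions'].round(2))
M=T([0.475,-0.355,0.26],R.from_euler('z',np.radians(45)).as_matrix()@np.diag([1,-1,-1.]))
rows(M)
p=read_camera('wrist');save(p,'w13');pickle.dump(p,open('w13.pkl','wb'))
for q in ['square_grip','square']:
  for r in recognise(q,p)[:4]:print(q,np.round(r['xyz'],4),r['confidence'],proj(p,r['xyz']))
E
```

```text
t: 12.03
position: [0.4815, -0.3606, 0.2427]
eef_rot: [-2.866, -1.271, 0.029]
contact_force: [0.1, 0.2, -0.2]
opening: 0.0641
[-0.75  0.53  1.68 -0.02  0.95 -0.  ]
n 1 travel [-0.5, -8.8, -17.2] turn [-0.0131, 0.0144, 0.0496]
square_grip [ 0.3399 -0.3339  0.0136] 0.68 [[214.07700442 246.22149632]]
square_grip [ 0.4902 -0.3453  0.0193] 0.65 [[318.91101543 167.21974497]]
square [ 0.489  -0.3506  0.0142] 0.87 [[321.56419939 170.73379044]]
square [ 0.3366 -0.3393  0.0157] 0.79 [[215.06749181 252.02235742]]
```

View pics/w13.png

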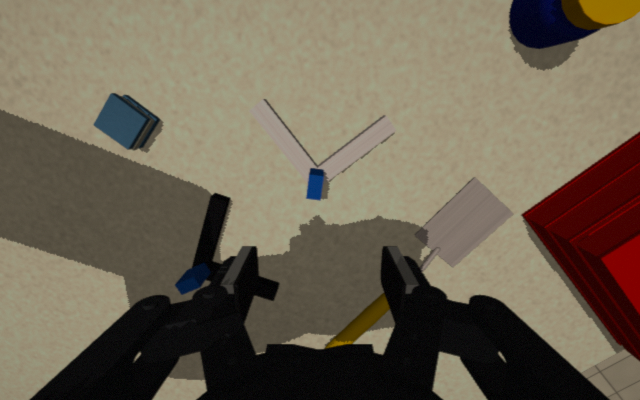

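```bash
cat > sq.py <<'E'
from fit import *
from scipy.optimize import minimize
def fit_sq(p,c0,y0=0.0,name=None,win=.13):
    w=cloud(p);hsv=cv2.cvtColor(p['image'],cv2.COLOR_RGB2HSV)
    near=np.hypot(w[...,0]-c0[0],w[...,1]-c0[1])<win
    blue=near&(hsv[...,0]>100)&(hsv[...,0]<130)&(hsv[...,1]>140)&(w[...,2]>.008)
    g=blue&(w[...,2]>.040); print('grip top',g.sum(),np.nanmean(w[g],0).round(4), cv2.minAreaRect((w[g][:,:2]*1000).astype(np.float32)))
    leg=near&(abs(w[...,2]-.014)<.003)&(hsv[...,1]<90)&~cv2.dilate(blue.astype(np.uint8),np.ones((3,3))).astype(bool)
    P=w[leg][:,:2]; print('leg pts',len(P),'z',np.median(w[leg][:,2]))
    def cost(x):
        c,s=np.cos(x[2]),np.sin(x[2]);d=P-x[:2];a=d@[c,s];b=d@[-s,c]
        # distance outside the L shape + asymmetry: use centre-line of legs
        inx=(a>-.018)&(a<.085)
        d1=np.hypot(np.maximum(np.maximum(-.018-a,a-.085),0),np.maximum(np.maximum(-.018-b,b),0))
        d2=np.hypot(np.maximum(np.maximum(-.018-b,b-.085),0),np.maximum(np.maximum(-.018-a,a),0))
        d=np.minimum(d1,d2); m1=d1<d2
        # centring: distance from leg mid line
        e=np.where(a>b,b+.009,a+.009)
        k=(a>.01)|(b>.01)
        return np.mean(np.minimum(d,.005)**2)*1e6+ (np.mean(np.where(k,np.clip(e,-.012,.012),0)**2)*1e6)
    best=None
    for dx in (0,.01,-.01):
        r=minimize(cost,[c0[0]+dx,c0[1]+dx,y0],method='Nelder-Mead',options=dict(xatol=1e-6,fatol=1e-6,maxiter=2000))
        if best is None or r.fun<best.fun:best=r
    x=best.x
    print('corner',x.round(4),'cost',best.fun)
    if name:
        c,s=np.cos(x[2]),np.sin(x[2]);Rm=np.array([[c,-s],[s,c]])
        def W(X,z): return np.c_[x[:2]+np.array(X)@Rm.T,np.full(len(X),z)]
        im=p['image'].copy()
        u=proj(p,W([[-.009,-.009]],.02))[0].astype(int);x0=max(0,min(440,u[0]-100));y0=max(0,min(250,u[1]-75))
        big=cv2.resize(im[y0:y0+150,x0:x0+200],None,fx=4,fy=4,interpolation=cv2.INTER_CUBIC)
        for X,z,col in [([[0,0],[.085,0],[.085,-.018],[-.018,-.018],[-.018,.085],[0,.085]],.014,(0,255,0)),
            ([[-.009+a*.7071*.012-b*.7071*.007,-.009+a*.7071*.012+b*.7071*.007] for a,b in [(1,1),(1,-1),(-1,-1),(-1,1)]],.044,(255,255,0))]:
            q=((proj(p,W(X,z))-[x0,y0]+.5)*4).astype(np.int32);cv2.polylines(big,[q.reshape(-1,1,2)],True,col,1)
        cv2.imwrite('pics/'+name+'.png',big[:,:,::-1])
    return x
E
python3 - <<'E'
from sq import *
p=read_camera('wrist');pickle.dump(p,open('w14.pkl','wb'))
x=fit_sq(p,(.495,-.345),0,'sq1');np.save('sq.npy',x)
E
```

```text
grip top 919 [ 0.4875 -0.3548  0.1725] ((485.871337890625, -355.929931640625), (31.71743392944336, 128.57339477539062), 47.94316482543945)
leg pts 3345 z 0.014558829811920027
corner [ 0.4904 -0.345  -0.0479] cost 35.81397073740249
```

View pics/sq1.png

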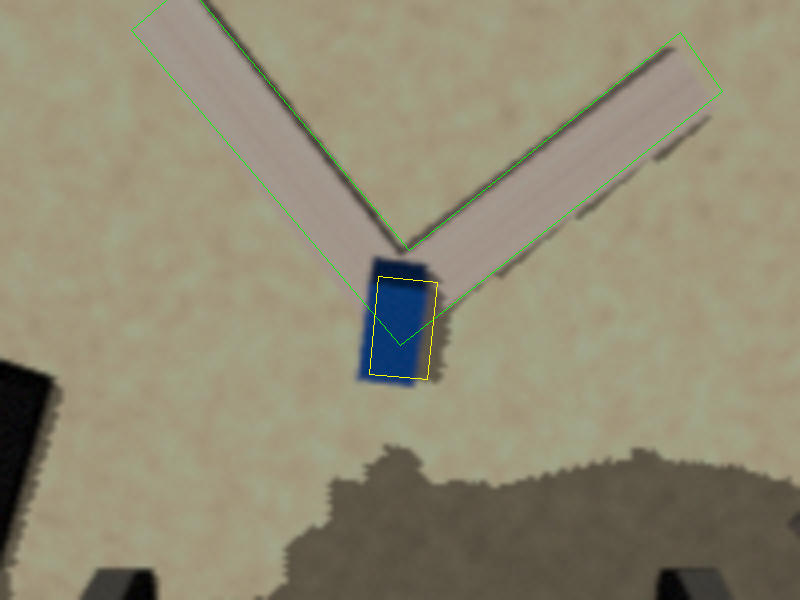

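```bash
cat >> sq.py <<'E'
def down(x,y,z,yaw_sq): return T([x,y,z],R.from_euler('z',np.pi/4+yaw_sq).as_matrix()@np.diag([1,-1,-1.]))
E
python3 - <<'E'
from sq import *
rows(down(.4799,-.3525,.14,-.048))
E
```

```text
n 3 travel [1.7, -1.6, 34.5] turn [-0.0042, 0.005, 0.0326]
```

```bash
python3 -m pendant '{"travel":[[1.7,-1.6,34],[1.7,-1.6,34],[1.7,-1.6,34],[0,0,0],[0,0,0]],"turn":[[-0.004,0.005,0.0326],[-0.004,0.005,0.0326],[-0.004,0.005,0.0326],[0,0,0],[0,0,0]],"jaw":[-0.4,-0.4,-0.4,-0.4,-0.4]}' 30
python3 - <<'E'
from sq import *
rows(down(.4799,-.3525,.092,-.048))
p=read_camera('wrist');cv2.imwrite('pics/w15.png',cv2.resize(p['image'][130:330,200:440],None,fx=3,fy=3)[:,:,::-1])
fit_sq(p,(.4893,-.3439),-.048,'sq2',win=.1)
E
```

```text
t: 12.65
position: [0.4805, -0.349, 0.14]
eef_rot: [2.931, 1.129, 0.003]
contact_force: [0.2, -0.0, 0.5]
opening: 0.0595
n 2 travel [-1.4, 1.1, 24.0] turn [0.0004, -0.0008, -0.001]
grip top 1555 [ 0.4843 -0.3488  0.0929] ((482.66387939453125, -347.46173095703125), (37.41600799560547, 131.22140502929688), 43.041046142578125)
leg pts 6706 z 0.014555663909045266
corner [ 0.4898 -0.3458 -0.0543] cost 26.469682817487335
```

View pics/w15.png

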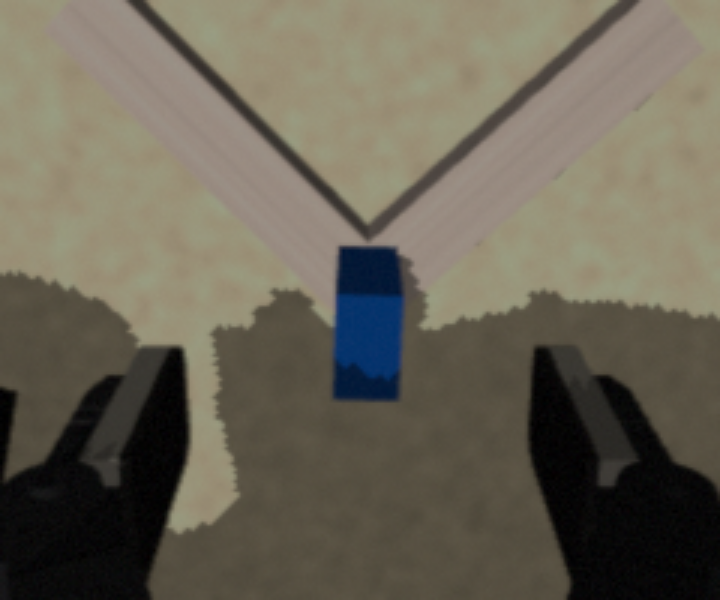

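View pics/sq2.png

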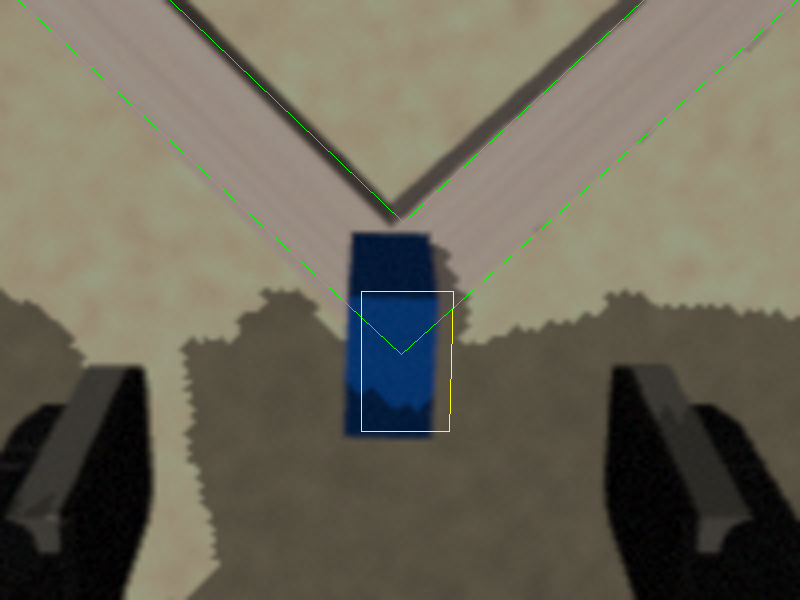

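The grip is centred between the fingers. I'll descend and close.

```bash
python3 -m pendant '{"travel":[[-2,1,15],[-1.5,1,17],[0,0,13],[0,0,0],[0,0,0]],"turn":[[0,0,0],[0,0,0],[0,0,0],[0,0,0],[0,0,0]],"jaw":[-0.2,-0.1,-0.1,-0.1,-0.1]}' 25
python3 - <<'E'
from sq import *
rows(down(.4787,-.3527,.092,-.05))
p=read_camera('wrist');cv2.imwrite('pics/w16.png',cv2.resize(p['image'][130:330,200:440],None,fx=3,fy=3)[:,:,::-1])
E
```

```text
t: 13.12
position: [0.482, -0.3541, 0.1023]
eef_rot: [2.92, 1.133, 0.009]
contact_force: [-0.2, -0.4, -0.4]
opening: 0.047
n 1 travel [-1.5, -3.4, 10.3] turn [0.0106, -0.0023, 0.005]
```

View pics/w16.png

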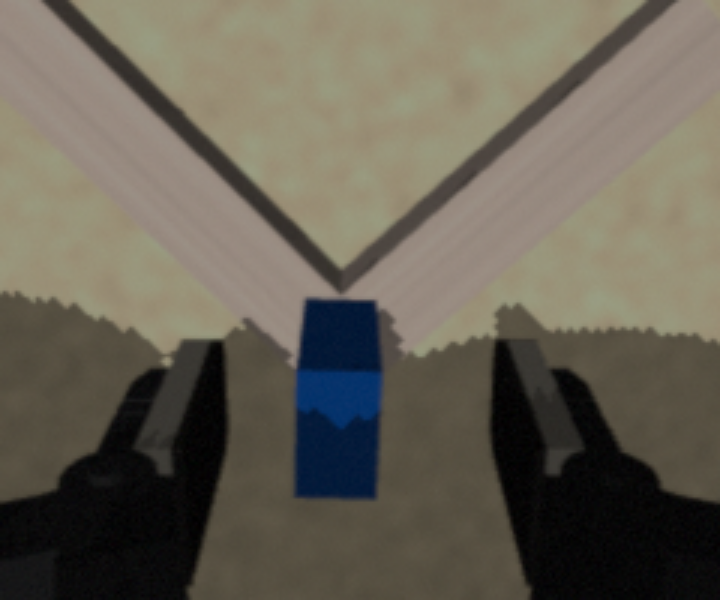

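```bash
python3 -m pendant '{"travel":[[-1.5,-3.4,5],[0,0,5],[0,0,0],[0,0,0]],"turn":[[0.0106,-0.002,0.005],[0,0,0],[0,0,0],[0,0,0]],"jaw":[-0.1,-0.1,-0.1,-0.1]}' 25
python3 - <<'E'
from sq import *
rows(down(.4787,-.3527,.092,-.05))
E
```

```text
t: 13.5
position: [0.479, -0.3529, 0.0945]
eef_rot: [2.929, 1.128, 0.002]
contact_force: [-0.1, 0.9, -0.5]
opening: 0.0468
n 1 travel [-0.1, -0.3, 2.5] turn [0.0027, -0.0004, -0.0001]
```

```bash
python3 -m pendant '{"travel":[[0,-0.3,2.5],[0,0,0],[0,0,0],[0,0,0],[0,0,0],[0,0,0],[0,0,0],[0,0,0]],"turn":[[0.0027,0,0],[0,0,0],[0,0,0],[0,0,0],[0,0,0],[0,0,0],[0,0,0],[0,0,0]],"jaw":[-0.1,0.8,0.8,0.8,0.8,0.8,0.8,0.8]}' 30
python3 - <<'E'
from sq import *
rows(down(.4787,-.3527,.092,-.05))
p=read_camera('wrist');cv2.imwrite('pics/w17.png',cv2.resize(p['image'][130:330,200:440],None,fx=3,fy=3)[:,:,::-1])
E
```

```text
t: 14.17
position: [0.4789, -0.3528, 0.0922]
eef_rot: [2.931, 1.129, 0.001]
contact_force: [-0.6, -0.6, 0.2]
opening: 0.0135
n 1 travel [-0.1, -0.3, 0.2] turn [0.0004, -0.0005, -0.0001]
```

View pics/w17.png

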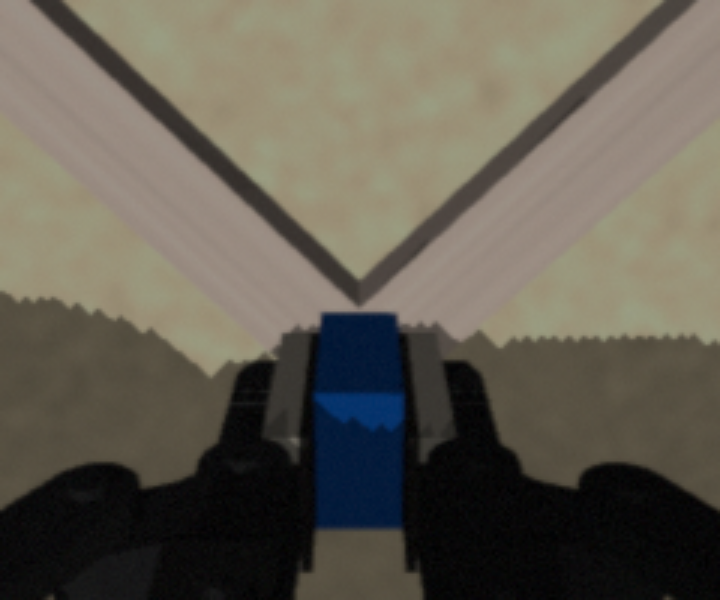

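```bash
cat >> sq.py <<'E'
def tgt(fc,yaw,dx,dy,z):
    # square corner at fc + (dx,dy) in tray axes; square held
    c,s=np.cos(yaw),np.sin(yaw);k=np.array(fc)+np.array([c*dx-s*dy,s*dx+c*dy])
    a=np.pi/4+yaw;k=k-.0127*np.array([np.cos(a),np.sin(a)])
    return down(k[0],k[1],z,yaw)
E
python3 - <<'E'
from sq import *
T0=cur();T1=T0.copy();T1[2,3]=.125
rows(tgt((.643,-.065),.063,-.04,-.04,.125),T0=T1)
E
```

```text
n 8 travel [31.3, -10.4, 0.0] turn [0.0001, -0.0001, -0.0141]
```

```bash
python3 -m pendant '{"travel":[[0,0,-12],[0,0,-20],[31,-10,0],[31,-10,0],[31,-10,0],[31,-10,0],[31,-10,0],[31,-10,0],[31,-10,0],[25,-10,0],[0,0,0],[0,0,0]],"turn":[[0,0,0],[0,0,0],[0,0,-0.014],[0,0,-0.014],[0,0,-0.014],[0,0,-0.014],[0,0,-0.014],[0,0,-0.014],[0,0,-0.014],[0,0,-0.014],[0,0,0],[0,0,0]],"jaw":[0.8,0.8,0.8,0.8,0.8,0.8,0.8,0.8,0.8,0.8,0.8,0.8]}' 30
python3 - <<'E'
from sq import *
rows(tgt((.643,-.065),.063,-.04,-.04,.125))
p=read_camera('wrist');save(p,'w18');pickle.dump(p,open('w18.pkl','wb'))
E
```

```text
t: 15.22
position: [0.5985, -0.1162, 0.1344]
eef_rot: [2.86, 1.293, 0.005]
contact_force: [-0.2, -0.8, -2.3]
opening: 0.0134
n 1 travel [-1.4, -0.5, 9.4] turn [0.0037, -0.0018, 0.001]
```

View pics/w18.png

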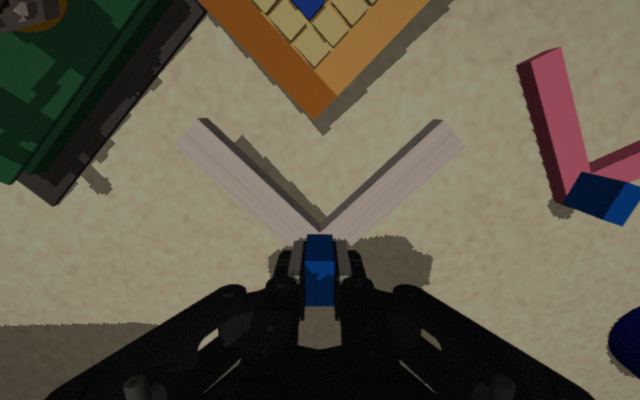

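Run:
```python
from sq import *
p=read_camera('wrist');pickle.dump(p,open('w18.pkl','wb'))
w=cloud(p);hsv=cv2.cvtColor(p['image'],cv2.COLOR_RGB2HSV);v,u=np.mgrid[:400,:640]
m=(abs(w[...,2]-.036)<.004)&(hsv[...,0]>4)&(hsv[...,0]<22)&(hsv[...,1]>110)&(v<140)&(u>180)&(u<440)
P=w[m][:,:2];print(len(P),np.median(w[m][:,2]))
yaw=.063
def edge(yaw):
    c,s=np.cos(yaw),np.sin(yaw);a=P@[c,s];b=P@[-s,c];return a,b
a,b=edge(yaw)
# front edge: for bins in b, min a
def line(a,b):
    bins=np.arange(np.percentile(b,2)+.025,np.percentile(b,99),.004);X=[];Y=[]
    for t in bins:
        k=abs(b-t)<.002
        if k.sum()>15: X.append(t);Y.append(np.percentile(a[k],2))
    X=np.array(X);Y=np.array(Y);f=np.polyfit(X,Y,1);r=Y-np.polyval(f,X);k=abs(r)<.0015;f=np.polyfit(X[k],Y[k],1);return f,k.sum(),len(X),(Y-np.polyval(f,X))[k].std()
f1=line(a,b);f2=line(b,a);print(f1,f2)
A=np.median([np.polyval(f1[0],b.min()+.02)]);B=np.polyval(f2[0],a.min()+.02)
print('A,B',A,B);c,s=np.cos(yaw),np.sin(yaw)
print('corner',A*c-B*s,A*s+B*c,'yaws',yaw-f1[0][0],yaw+f2[0][0])
# square legs, lifted
zz=w[...,2];leg=(hsv[...,1]<90)&(zz>.045)&(zz<.07)&(v<245)&(u>150)&(u<480)
print('leg z',np.median(zz[leg]),leg.sum(),'lft/right z',np.median(zz[leg&(u<260)]),np.median(zz[leg&(u>380)]))
n=np.c_[w[leg],np.ones(leg.sum())];co=np.linalg.lstsq(np.c_[w[leg][:,:2],np.ones(leg.sum())],w[leg][:,2],rcond=None)[0];print('leg plane slopes',co[:2])
np.save('leg.npy',w[leg]);print(cur()[:3,3])
```

```text
9352 0.036535248312527344
(array([-0.00554868,  0.63812773]), np.int64(13), 13, np.float64(9.3821142943443e-05)) (array([-0.00667292, -0.09636436]), np.int64(13), 13, np.float64(9.63528224830226e-05))
A,B 0.6385791221653137 -0.100754652508049
corner 0.6436556260296952 -0.06035089351253652 yaws 0.06854868428377028 0.05632707725038882
leg z 0.056754067015980014 12563 lft/right z 0.05660104808446392 0.05697726524223114
leg plane slopes [-0.01067758 -0.01680172]
[ 0.59814833 -0.11740166  0.13425426]
```

Run:
```python
from sq import *
P=np.load('leg.npy')[:,:2];yaw=.0625
c,s=np.cos(yaw),np.sin(yaw);a=P@[c,s];b=P@[-s,c]
a0=b0=None
# rough corner
k0=np.array([.60,-.108]);ra,rb=k0@[c,s],k0@[-s,c]
def line(val,t,lo,hi,pc):
    X=[];Y=[]
    for q in np.arange(lo,hi,.004):
        k=(abs(t-q)<.002)
        if k.sum()>15:X.append(q);Y.append(np.percentile(val[k],pc))
    X=np.array(X);Y=np.array(Y);f=np.polyfit(X,Y,1);r=Y-np.polyval(f,X);k=abs(r)<.002;f=np.polyfit(X[k],Y[k],1);return f,k.sum(),len(X)
for pc in (2,98):
    f1=line(b[a>ra+.025],a[a>ra+.025],ra+.03,ra+.08,pc);f2=line(a[b>rb+.025],b[b>rb+.025],rb+.03,rb+.08,pc)
    A=np.polyval(f2[0],rb);B=np.polyval(f1[0],ra);print(pc,f1,f2,'corner',A*c-B*s,A*s+B*c,'AB',A,B)
fa=np.array([.6437,-.0604]);print('frame AB',fa@[c,s],fa@[-s,c])
M=cur();print('tool-based corner',M[:2,3]+.0127*M[:2,0],'tool yaw_sq',np.arctan2(M[1,0],M[0,0])-np.pi/4)
```

```text
2 (array([-0.00617837, -0.15879176]), np.int64(13), 13) (array([0.00593901, 0.58190101]), np.int64(13), 13) corner 0.5900503211384591 -0.12584142457245823 AB 0.5810382846649242 -0.16244986108848175
98 (array([-0.0055893 , -0.14139468]), np.int64(13), 13) (array([0.00489431, 0.59953262]), np.int64(13), 13) corner 0.6066905687003608 -0.10701948003833925 AB 0.5988216481375817 -0.1447040047111137
frame AB 0.6386706398399741 -0.10048713254142612
tool-based corner [ 0.60655232 -0.10787998] tool yaw_sq 0.06227140331967296
```

Run:
```python
from sq import *
rows(tgt((.6437,-.0604),.0625,-.015,-.015,.096),n=3)
```

```text
n 3 travel [13.0, -1.2, 12.8] turn [0.0012, -0.0006, -0.0001]
```

```bash
python3 -m pendant '{"travel":[[13,-1.2,12.8],[13,-1.2,12.8],[12,-1.2,12],[0,0,0],[0,0,0]],"turn":[[0.0012,0,0],[0.0012,0,0],[0.0012,0,0],[0,0,0],[0,0,0]],"jaw":[0.8,0.8,0.8,0.8,0.8]}' 30
python3 - <<'E'
from sq import *
rows(tgt((.6437,-.0604),.0625,-.015,-.015,.096))
E
```

```text
t: 15.73
position: [0.622, -0.0873, 0.0928]
eef_rot: [-2.866, -1.283, -0.001]
contact_force: [-0.6, -0.3, -2.6]
opening: 0.013
n 1 travel [0.6, -1.5, -3.2] turn [-0.0008, -0.0013, -0.0059]
```

```bash
python3 -m pendant '{"travel":[[5,-1.5,0.7],[6,0,0],[5,0,0],[0,0,0],[0,0,0]],"turn":[[-0.001,-0.001,-0.006],[0,0,0],[0,0,0],[0,0,0],[0,0,0]],"jaw":[0.8,0.8,0.8,0.8,0.8]}' 30
python3 - <<'E'
from sq import *
rows(tgt((.6437,-.0604),.0625,0,0,.0922))
p=read_camera('wrist');cv2.imwrite('pics/w19.png',cv2.resize(p['image'][60:260,190:450],None,fx=3,fy=3)[:,:,::-1])
E
```

```text
t: 16.15
position: [0.632, -0.0754, 0.0924]
eef_rot: [2.863, 1.292, -0.001]
contact_force: [-0.1, 0.7, -2.2]
opening: 0.0135
n 1 travel [6.3, -1.2, 0.2] turn [0.0006, 0.0012, -0.0002]
```

View pics/w19.png

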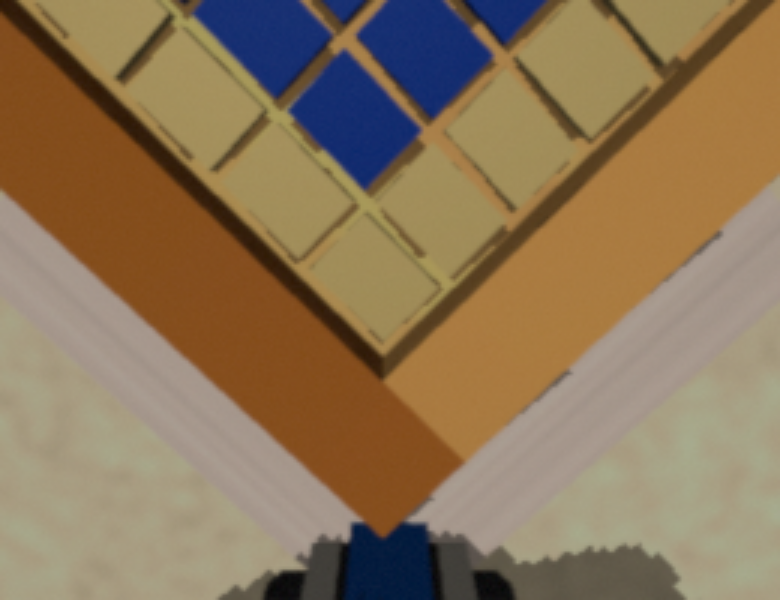

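```bash
python3 -m pendant '{"travel":[[2,-0.6,0.8],[2,-0.6,0],[0,0,0]],"turn":[[0.0006,0.001,0],[0,0,0],[0,0,0]],"jaw":[0.8,0.8,0.8]}' 30; python3 -m pendant '{"travel":[[1,0,0.3],[0,0,0]],"turn":[[0,0,0],[0,0,0]],"jaw":[0.8,0.8]}' 30
python3 - <<'E'
from sq import *
rows(tgt((.6437,-.0604),.0625,0,0,.0922));print(arm.state()['moment'])
E
```

```text
t: 16.45
position: [0.6336, -0.0724, 0.0925]
eef_rot: [2.863, 1.291, 0.0]
contact_force: [0.6, -0.5, -2.3]
opening: 0.0132
t: 16.62
position: [0.6342, -0.0717, 0.0922]
eef_rot: [2.863, 1.291, 0.0]
contact_force: [0.6, 0.1, -0.4]
opening: 0.0135
n 1 travel [2.1, -0.4, 0.0] turn [0.0009, 0.0002, -0.0009]
[0.05488163 0.00344651 0.05917001]
```

```bash
python3 -m pendant '{"travel":[[1.5,0,0.1],[1,0,0],[0,0,0]],"turn":[[0,0,0],[0,0,0],[0,0,0]],"jaw":[0.8,0.8,0.8]}' 30; python3 -m pendant '{"travel":[[1.2,0,0],[0,0,0]],"turn":[[0,0,0],[0,0,0]],"jaw":[0.8,0.8]}' 30
python3 - <<'E'
from sq import *
rows(tgt((.6437,-.0604),.0625,0,0,.0922));s=arm.state();print(s['moment'],s['contact_force'],R.from_rotvec(s['eef_rot']).as_matrix().T@s['contact_force'])
E
```

```text
t: 16.87
position: [0.6354, -0.0703, 0.0922]
eef_rot: [2.863, 1.292, -0.002]
contact_force: [-0.0, -1.0, -1.2]
opening: 0.0133
t: 17.03
position: [0.6355, -0.0701, 0.0923]
eef_rot: [2.863, 1.292, -0.006]
contact_force: [-0.5, 0.5, -0.3]
opening: 0.0136
n 1 travel [-0.1, -0.3, 0.1] turn [-0.0009, 0.0035, 0.0002]
[ 0.25145915 -0.05102045  0.0307213 ] [-0.48750124  0.45365588 -0.29200694] [ 0.01882246 -0.66542039  0.29255869]
```

```bash
python3 -m pendant '{"travel":[[2,0,0],[0,0,0]],"turn":[[0,0,0],[0,0,0]],"jaw":[0.8,0.8]}' 30; python3 -m pendant '{"travel":[[2,0,0],[1,0,0]],"turn":[[0,0,0],[0,0,0]],"jaw":[0.8,0.8]}' 30
python3 - <<'E'
from sq import *
rows(tgt((.6437,-.0604),.0625,0,0,.0922));s=arm.state();print(s['moment'],s['contact_force'],R.from_rotvec(s['eef_rot']).as_matrix().T@s['contact_force'])
E
```

```text
t: 17.2
position: [0.6358, -0.0701, 0.0925]
eef_rot: [2.862, 1.293, -0.011]
contact_force: [-0.3, 1.6, 0.4]
opening: 0.0134
t: 17.37
position: [0.6362, -0.0697, 0.0926]
eef_rot: [2.862, 1.294, -0.019]
contact_force: [-5.7, -5.5, 2.0]
opening: 0.0133
n 1 travel [-0.7, -0.5, 0.4] turn [-0.0042, 0.0111, 0.0012]
[-0.99979408  0.50601559  0.15770419] [-5.71460381 -5.52499083  1.97980584] [-7.94440034 -0.64790223 -1.88906789]
```

```bash
python3 -m pendant '{"travel":[[2,0,0.4],[2,0,0.2],[1.5,0,0]],"turn":[[-0.004,0.011,0.001],[0,0.005,0],[0,0.003,0]],"jaw":[0.8,0.8,0.8]}' 30
python3 - <<'E'
from sq import *
rows(tgt((.6437,-.0604),.0625,0,0,.0922));s=arm.state();print(s['moment'],s['contact_force'],R.from_rotvec(s['eef_rot']).as_matrix().T@s['contact_force'])
p=read_camera('wrist');cv2.imwrite('pics/w20.png',cv2.resize(p['image'][60:260,190:450],None,fx=3,fy=3)[:,:,::-1])
E
```

```text
t: 17.62
position: [0.6359, -0.0701, 0.0925]
eef_rot: [-2.859, -1.292, 0.006]
contact_force: [-7.2, -8.9, 0.4]
opening: 0.0137
n 1 travel [-0.2, -0.5, 0.3] turn [-0.0052, 0.0018, 0.0007]
[-1.72485642  0.89625059 -0.07218074] [-7.17344446 -8.88388275  0.42496858] [-11.40871401   0.48806239  -0.4065911 ]
```

View pics/w20.png

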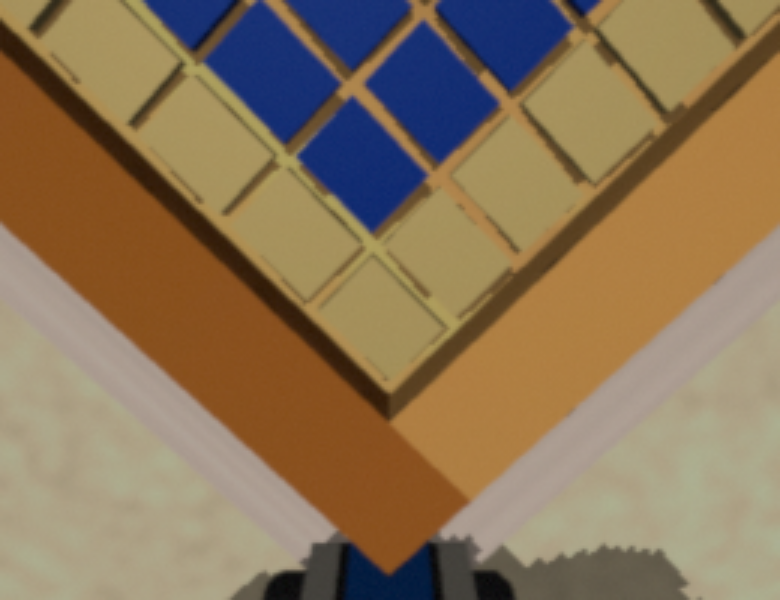

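```bash
python3 -m pendant '{"travel":[[2,0,0.2],[2,0,0.2],[2,0,0.1],[0.5,0,0]],"turn":[[-0.004,0.003,0],[0,0.003,0],[0,0.003,0],[0,0,0]],"jaw":[0.8,0.8,0.8,0.8]}' 30
python3 - <<'E'
from sq import *
rows(tgt((.6437,-.0604),.0625,0,0,.0922));s=arm.state();print(s['moment'],s['contact_force'],R.from_rotvec(s['eef_rot']).as_matrix().T@s['contact_force'])
E
```

```text
t: 18.0
position: [0.6359, -0.0704, 0.0925]
eef_rot: [-2.859, -1.29, 0.008]
contact_force: [1.4, 0.5, -0.3]
opening: 0.0135
n 1 travel [-0.1, -0.8, 0.3] turn [-0.0065, 0.003, -0.0003]
[ 0.0632235  -0.28902647  0.01800552] [ 1.44430953  0.48656825 -0.33886695] [1.32157592 0.76301182 0.32993869]
```

```bash
python3 -m pendant '{"travel":[[3,-0.5,0.2],[3,0,0.1],[3,0,0]],"turn":[[-0.004,0.003,0],[0,0.003,0],[0,0.003,0]],"jaw":[0.8,0.8,0.8]}' 30;  python3 -m pendant '{"travel":[[3,0,0]],"turn":[[0,0.003,0]],"jaw":[0.8]}' 30; python3 -m pendant '{"travel":[[3,0,0]],"turn":[[0,0.003,0]],"jaw":[0.8]}' 30
python3 - <<'E'
from sq import *
rows(tgt((.6437,-.0604),.0625,0,0,.0922))
E
```

```text
t: 18.25
position: [0.6364, -0.0698, 0.0925]
eef_rot: [-2.859, -1.291, 0.017]
contact_force: [-14.8, -17.9, 5.5]
opening: 0.0133
t: 18.33
position: [0.6366, -0.0697, 0.0925]
eef_rot: [-2.858, -1.29, 0.02]
contact_force: [-16.6, -20.2, 7.2]
opening: 0.0136
t: 18.42
position: [0.6367, -0.0697, 0.0925]
eef_rot: [-2.856, -1.29, 0.024]
contact_force: [-17.5, -21.9, 8.9]
opening: 0.0136
n 1 travel [-1.1, -1.0, 0.3] turn [-0.0132, 0.011, 0.0005]
```

```bash
python3 -m pendant '{"travel":[[0.3,0,0.3],[0.3,0,0],[0,0,0],[0,0,0]],"turn":[[-0.012,0.011,0],[0,0,0],[0,0,0],[0,0,0]],"jaw":[0.8,0.8,0.8,0.8]}' 30
python3 - <<'E'
from sq import *
rows(tgt((.6437,-.0604),.0625,0,0,.0922));print(arm.state()['moment'])
E
```

```text
t: 18.75
position: [0.6358, -0.0701, 0.0922]
eef_rot: [-2.861, -1.29, 0.006]
contact_force: [-3.6, -3.9, 2.4]
opening: 0.0135
n 1 travel [-0.2, -0.5, 0.0] turn [-0.0039, 0.0021, -0.0006]
[-0.60861414  0.42166593  0.13361379]
```

Both faces are loaded equally at about 4 N each. I'll open and rise straight up.

```bash
python3 -m pendant '{"travel":[[0,0,0],[0,0,0],[0,0,0],[0,0,0],[0,0,0],[0,0,-10],[0,0,-30],[0,0,-35],[0,0,-35],[-25,0,-25],[-25,0,-20],[0,0,0],[0,0,0]],"turn":[[0,0,0],[0,0,0],[0,0,0],[0,0,0],[0,0,0],[0,0,0],[0,0,0],[0,0,0],[0,0,0],[0,0,0],[0,0,0],[0,0,0],[0,0,0]],"jaw":[0.2,-0.1,-0.1,-0.1,-0.1,-0.1,-0.1,-0.1,-0.1,-0.1,-0.1,-0.1,-0.1]}' 30
python3 - <<'E'
from sq import *
p=read_camera('wrist');save(p,'w21');pickle.dump(p,open('w21.pkl','wb'))
cv2.imwrite('pics/w21c.png',cv2.resize(p['image'][40:240,190:450],None,fx=3,fy=3,interpolation=cv2.INTER_CUBIC)[:,:,::-1])
x=fit_sq(p,(.6437,-.0604),.0625,'sq3')
t=read_camera('top');cv2.imwrite('pics/top2.png',cv2.resize(t['image'][80:280,200:470],None,fx=2.9,fy=2.9,interpolation=cv2.INTER_CUBIC)[:,:,::-1])
E
```

```text
t: 19.83
position: [0.6033, -0.1065, 0.2581]
eef_rot: [-2.861, -1.294, 0.001]
contact_force: [-0.5, 0.7, -0.3]
opening: 0.0469
grip top 745 [ 0.6224 -0.0873  0.1646] ((620.5680541992188, -88.665771484375), (69.58576965332031, 127.17115020751953), 49.04491424560547)
leg pts 2958 z 0.014556037912699188
corner [ 0.6431 -0.062   0.0692] cost 21.662845541504872
```

View pics/w21c.png

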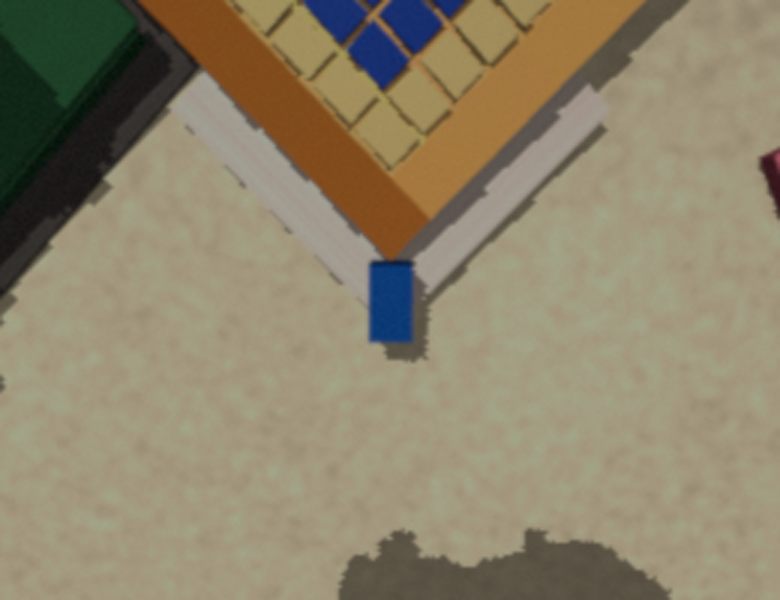

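View pics/top2.png

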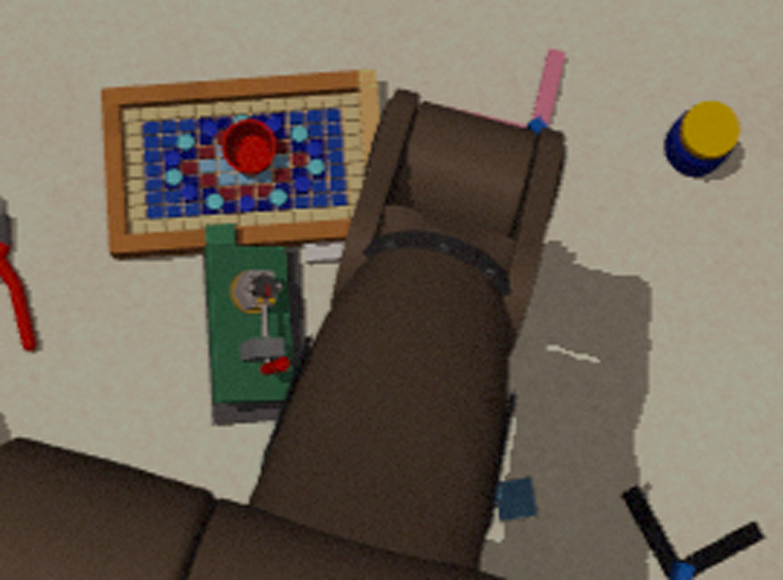

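Run:
```python
from sq import *
p=pickle.load(open('w21.pkl','rb'));w=cloud(p);yaw=.0625;fc=np.array([.6437,-.0604])
c,s=np.cos(yaw),np.sin(yaw);d=w[...,:2]-fc;a=d@[c,s];b=d@[-s,c];z=w[...,2]
for nm,l,t in (('leg x (side rail)',a,b),('leg y (front rail)',b,a)):
    print(nm)
    for q in np.arange(.02,.085,.012):
        k=(abs(l-q)<.006)&(abs(t)<.03)
        low=k&(z<.022)&(z>.008);rail=k&(z>.03);tab=k&(z<.006)&(t>-.017)
        print(round(q,3),'leg t range mm',np.percentile(t[low],[2,98]).round(4)*1000,'rail min',(np.percentile(t[rail],2)*1000).round(1) if rail.sum() else None,'table px in gap',tab.sum())
```

```text
leg x (side rail)
0.02 leg t range mm [-18.6  27.7] rail min -0.4 table px in gap 0
0.032 leg t range mm [-18.6  27.7] rail min -0.5 table px in gap 0
0.044 leg t range mm [-18.6  27.4] rail min -0.1 table px in gap 0
0.056 leg t range mm [-18.7  19.3] rail min -0.3 table px in gap 0
0.068 leg t range mm [-18.7  27.1] rail min -0.4 table px in gap 0
0.08 leg t range mm [-18.7  27.2] rail min -0.6 table px in gap 0
leg y (front rail)
0.02 leg t range mm [-18.   27.5] rail min -0.5 table px in gap 0
0.032 leg t range mm [-18.1  26.9] rail min -0.1 table px in gap 0
0.044 leg t range mm [-18.2  21.8] rail min -0.3 table px in gap 0
0.056 leg t range mm [-18.2  27.3] rail min -0.5 table px in gap 0
0.068 leg t range mm [-18.3  19.3] rail min -0.1 table px in gap 0
0.08 leg t range mm [-18.4  26.9] rail min -0.3 table px in gap 0
```

View pics/sq3.png

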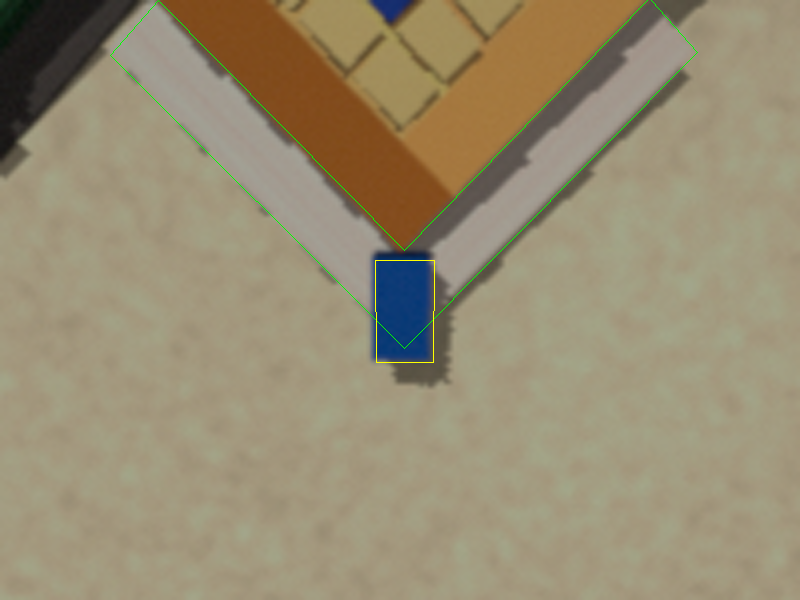

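The outer edges of the legs lie 18.0–18.7 mm from the rails. That matches the 18 mm leg width, so there is no gap, and the dark strip is the rail's shadow. Handing in.

```bash
python3 -c "
from rig import arm
print(arm.close_job()); print(arm.state()['t'])"
```

```text
the job is handed in; nothing more can be done
None
the job is handed in; nothing more can be done
```

I finished the job and handed it in at about 20 s of the 58 s allowed; no verdict was reported.

- **Nut:** I turned it clockwise in one grip, from about 0.15 rad past its seat to about 1.49 rad. After release, the picture showed the yellow slot facing the pin along the red line. I did not look closely at the nut again afterwards.
- **Pin:** I pushed it in by its knob until it hit its stop. The knob moved about 44.5 mm and ended 78.6 mm from the stud axis, where full home is about 79 mm.
- **Square:** I carried it by its blue grip and pressed it flat against both faces.
  - **Force:** it was mostly 7–9 N per face. One push peaked at about 18–22 N, more than the 5 N needed but under the 40 N limit. It was about 4 N per face just before I opened the fingers.
  - **Final check:** both legs' outer edges lay 18.0–18.7 mm from the rail faces for an 18 mm wide leg, with no table showing between. The fitted corner was 2 mm or less from the tray's corner, and its angle was within 0.01 rad of the tray's.
- **What disagreed:** that corner fit is rough. For the same reason, I had to correct two earlier estimates of where the square stood by 1–2 mm by eye before gripping it.
- **Other things on the table:** as far as the last top view showed, nothing else had been moved. The arm hid part of that view, and I did not measure those objects.

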